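Put away the loose tackle and empty the tipping tray

TASK

Clear up the tackle bench: put every wooden lure lying about into the long shallow bin and every cork float into the square bin, and lift the hinged tray by its bar so that the coin sinkers under the clear cover slide down into the open pockets at its near end, from where you put each of them into the round dish. There may be one or two coin sinkers and four or five lures and floats; leave the tray lying flat at the end, and do not shift the spool, jar, screwdriver and orange box that stand about.

Things in the scene. Friction and masses are not known exactly. Their poses are not given: they have to be found in the camera images.
- tray (a joint): tilt of the tipping tray about its near edge, rad: 0 = lying flat on its base plate, grows as the far end is lifted, stop at 0.8. Let go, it sinks back flat by itself within a second (damped hinge; lifting at the bar takes about 2 N).
- tray_hinge (a point): middle of the tray's hinge line, 10 mm above the table, fixed. x axis: level, along the tray from this near edge to the far bar; y axis along the hinge line; z up. The shallow tray is 180 mm wide inside, aluminium walls 14 mm high; its black floor is 6 mm above the hinge line and so slippery (friction about 0.12) that parts slide when it is tipped 0.5 to 0.7 rad, but stay put when it lies flat.
- tray_cover (a point): middle of the near edge of the clear cover on the tray (its top side), 85 mm along x and 23 mm above the hinge line; moves with the tray. The fixed cover, 14 mm above the floor, closes the tray from here to its far wall at 170 mm, so parts under it cannot be gripped. A middle wall parts the tray into two lanes; in each, two guides slant in at 45 degrees to a 40 mm throat at 52 mm, the mouth of its pocket.
- left_pocket (a point): centre of a coin sinker resting in the open pocket at the near end of the left lane (28 mm along x and 46 mm along +y from the hinge point, 4 mm above the floor); moves with the tray. Pocket 40 mm wide, 42 long: end stop 10 mm high on the near side, left and right only lips 2.5 mm high, 3 thick, so a coin is gripped from above by its left and right sides (along y), fingertips over the lips.
- right_pocket (a point): the same for the right lane, at 46 mm along -y from the hinge point.
- tray_bar (a point): middle of the steel lifting bar at the far end of the tray: round, 10 mm thick, 80 mm long along the tray's y axis, 40 mm behind the far wall, 214 mm along x and 30 mm above the hinge line; moves with the tray.
- lure_bin_in (a point): centre of the inner floor of the long shallow black bin for lures: inside 82 x 162 mm (x, y of this frame), walls 4 mm thick, 30 mm high over the table, floor 4 mm above the table; fixed.
- float_bin_in (a point): centre of the inner floor of the square black bin for floats: inside 108 x 108 mm, walls 4 mm thick, 45 mm high over the table, floor 4 mm above the table; fixed.
- coin_dish_in (a point): centre of the inner floor of the round aluminium dish for coin sinkers: 108 mm across the rim, 32 mm high, about 80 mm across inside at its floor, floor about 5 mm above the table; fixed.
- spool: bystander: small white and green line spool, 54 mm across, 30 mm high, standing; origin at the centre of its underside.
- jar: bystander: small amber jar, 48 mm across, 60 mm high; origin at the centre of its underside.
- driver: bystander: screwdriver, 160 mm long, lying; origin in its middle, at the table.
- lure_box: bystander: flat orange box 85 x 50 x 26 mm; origin at the centre of its underside.
- lure_a_center (a point): centre (half-way up) of a wooden fish-shaped lure, 74 mm long (x), 18 mm wide (y), 19 mm high (z), 25 g, lying loose on the table. May be absent (None).
- lure_b_center (a point): centre (half-way up) of a wooden fish-shaped lure, 74 mm long (x), 18 mm wide (y), 19 mm high (z), 25 g, lying loose on the table. May be absent (None).
- lure_c_center (a point): centre (half-way up) of a wooden fish-shaped lure, 74 mm long (x), 18 mm wide (y), 19 mm high (z), 25 g, lying loose on the table. May be absent (None).
- float_a_center (a point): centre (half-way up) of a stubby cork barrel float, 30 mm diameter, 26 mm high without its short thin stem (8 mm), axis z, 20 g, standing loose on the table. May be absent (None).
- float_b_center (a point): centre (half-way up) of a stubby cork barrel float, 30 mm diameter, 26 mm high without its short thin stem (8 mm), axis z, 20 g, standing loose on the table. May be absent (None).
- float_c_center (a point): centre (half-way up) of a stubby cork barrel float, 30 mm diameter, 26 mm high without its short thin stem (8 mm), axis z, 20 g, standing loose on the table. May be absent (None).
- coin_a_center (a point): centre of a coin sinker, a thin plain metal disc 36 mm in diameter and 8 mm thick (axis z), 70 g, loose in the tray, under its clear cover at first. May be absent (None).
- coin_b_center (a point): centre of a coin sinker, a thin plain metal disc 36 mm in diameter and 8 mm thick (axis z), 70 g, loose in the tray, under its clear cover at first. May be absent (None).

How it is judged:
By the outcome, as a careful person would: the job done as asked, in the order asked, and still so for the second after the job is handed in, with the robot touching nothing.
Of coin_a, coin_b only 1 to 2 are there at a start; the rules pass over those that are not, and their reading is None.
Of lure_a, lure_b, lure_c, float_a, float_b, float_c only 4 to 5 are there at a start; the rules pass over those that are not, and their reading is None.
At some moment in a run one of lure_a, lure_b, lure_c, float_a, float_b, float_c may be knocked a few centimetres aside while the robot is not near it.
Once in a run the grip may slacken for a moment while it holds something.
It also fails if it takes over 210 s, if anything falls off the work surface, if the arm or the gripper's body presses on something with over 40 N, if the wrist force passes 120 N, or if a joint passes its speed limit or range.

ROBOT

A 6-joint arm with a two-finger parallel gripper is mounted at the origin on the work surface. World frame = base frame: x ahead of the robot, y to its left, z up, the work surface at z = 0. Lengths are in m, angles in rad, forces in N, time in s.
With the tool pointing down it reaches from about 0.3 to 0.775 m from the base axis. Payload 14.6 kg.
Tool frame: the origin (TCP) lies midway between the tips of the shut fingers; the grasp point (between the pads) lies 19 mm behind it; z points along the fingers, y is the line along which they close (so a half turn about z gives the same grasp; the last joint's range is limited). The gripper opens to 94 mm and grips with 3 to 60 N. Pads are 16 mm wide; open, the fingers measure 119 mm over their backs; the gripper's body (75 mm by 177 mm) begins 78 mm behind the grasp point.
Start: joints at [-1.326, 0.3, 1.521, -0, 1.321, -0.067], TCP at [0.169, -0.523, 0.167] pointing down, gripper open.
Joint ranges: [-3.03, 3.03], [-0.79, 2.21], [0.23, 2.52], [-1.04, 4.18], [0, 3.07], [-2.55, 2.55]. Speed limits (rad/s): [2.22, 2.22, 2.57, 3.14, 3.14, 3.14].

INTERFACE

Orientations are given as [roll, pitch, yaw] about the fixed x, y, z axes, in that order (R = Rz(yaw) Ry(pitch) Rx(roll)).
In Python, from station import ctrl gives the robot as it stands. The module is installed in compiled form; this text tells all that it offers.
- The arm moves only by the tool servo_tool, never from a script. Its argument "plan" is a list of rows, each a list of 7 numbers: the opening in per cent of the stroke, from 0 (shut) to 100 (fully open), then the shift along the tool's x, y, z in m, then the turn, a rotation vector about the tool's x, y, z in rad. A call has exactly 8 rows; each row shifts and turns the commanded pose from where the row before left it, along the tool's axes as they then stand; what a row does not reach is not made up. A row lasts 1/8 s, in which the tool goes at most 62.5 mm and 10.7 degrees, less where a joint would pass 70% of its speed; a pose out of reach is approached as far as the arm can. A call with a gripper value outside its range is refused whole. The fingers move at their own pace and stop on an object; "force" is the grip in N (left out, the last holds). Time passes only in rows, so rows that do not move let the fingers close, or fill a call up. It gives the time, the measured TCP pose, the force, the opening and the grip force at its end, in the units of the state.
- ctrl.get_obs(): the state, without advancing time (a new reading comes with each control period).
- ctrl.camera(name): name is "scene" or "top" or "wrist"; returns a dict with "pixels" (480x640x3 uint8, red, green, blue), "z_map" (480x640 float32, m along the optical axis (not along the pixel's ray), 0 where there is no reading), "mtx" (3x3 intrinsics, pixels), "pose" (4x4, takes a point from camera to world coordinates). Camera axes: x right, y up, looking along -z (the intrinsics and any distortion apply to the point x, -y, -z); pixel columns grow to the right and rows downward; lengths in m; the calibration is good to about 2 mm. A picture is of the moment at which its call begins.
- ctrl.hand_in(): hands the job in; it is judged then, once.
The state is a dict: "time_s": time; "qpos": joint angles; "joint_vel": joint speeds; "tau": joint torques, N m; "ee_pos": TCP position; "eef_rot": TCP orientation; "force": force on the tool from outside, world axes, zero at the start; "moment": the same for the moment, N m; "grip_width": finger opening in m; "grip_force": force on a finger pad.
Only numpy, scipy, OpenCV 4.12 (cv2) and the standard library are available. Lean on these libraries where they do the work, as an engineer would, in place of code of your own. Each camera call takes 0.05 s, during which the arm holds its last target. There are 200 camera calls.

## Working session

There is one attempt and no reset: what is moved stays moved. The work goes in short steps, Python scripts to look and compute and a tool call to move; the robot and the scene stay as the last step left them, time stands still between calls to the robot, and variables do not carry over. Pictures are saved under pics/ and viewed, at most 14 in all, crops included, and the job is handed in when it is done.

Besides the shell and the picture viewer there is one more tool, called after "Request:" by a JSON object that holds its "name" and its "arguments". servo_tool: Moves the arm, as the interface text tells. Its arguments: {"type":"object","properties":{"plan":{"type":"array","items":{"type":"array","items":{"type":"number"}}},"force":{"type":"number"}},"required":["plan"]}

```bash
mkdir -p pics
python3 - <<'E'
from station import ctrl
import cv2,numpy as np
for n in ["scene","top"]:
    c=ctrl.camera(n); cv2.imwrite(f"pics/{n}0.png",c["pixels"][...,::-1]); np.savez(f"{n}0.npz",**c)
    print(n,c["mtx"].round(1).tolist(),c["pose"].round(3).tolist(),[k for k in c])
print(ctrl.get_obs())
E
```

```text
scene [[450.4, 0.0, 321.0], [0.0, 450.4, 246.5], [0.0, 0.0, 1.0]] [[-0.713, -0.447, 0.54, 1.08], [0.701, -0.475, 0.533, 0.504], [0.019, 0.758, 0.652, 0.672], [0.0, 0.0, 0.0, 1.0]] ['pixels', 'z_map', 'mtx', 'pose']
top [[546.6, 0.0, 316.6], [0.0, 546.6, 241.0], [0.0, 0.0, 1.0]] [[0.006, 0.998, -0.058, 0.501], [-1.0, 0.006, -0.004, -0.013], [-0.003, 0.058, 0.998, 1.151], [0.0, 0.0, 0.0, 1.0]] ['pixels', 'z_map', 'mtx', 'pose']
{'time_s': 0.1, 'qpos': array([-1.32561506e+00,  3.00397484e-01,  1.52149240e+00,  2.93710273e-05,
        1.32068602e+00, -6.66087921e-02]), 'joint_vel': array([-2.25741375e-04, -1.95571977e-03, -1.55209294e-03,  5.98742008e-05,
        1.27699166e-03,  3.58099001e-04]), 'tau': array([-1.10483732e-03, -5.32649517e+01, -3.53286695e+01,  7.08448444e-02,
        2.35108612e-02, -8.09474659e-05]), 'ee_pos': array([ 0.16865788, -0.52323142,  0.16686424]), 'eef_rot': array([-3.14061348e+00, -9.38312834e-05,  3.11782725e-01]), 'force': array([ 0.28311165,  0.84862437, -0.02928318]), 'moment': array([0.02013812, 0.01120375, 0.04057219]), 'grip_force': 0.0, 'grip_width': 0.09414460392985201}
```

View pics/top0.png

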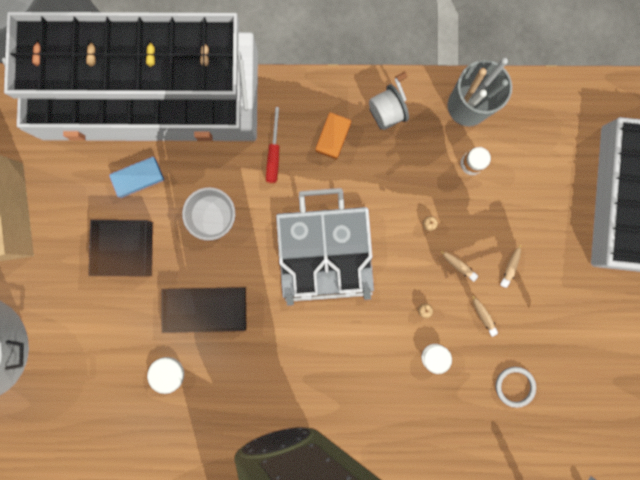

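View pics/scene0.png

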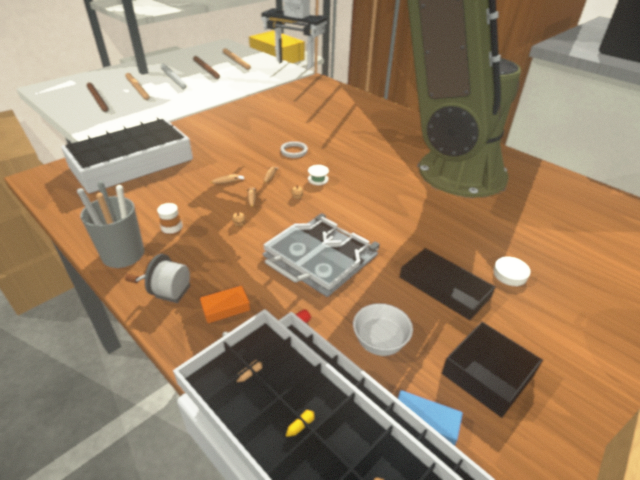

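The top view shows three lures at (461,265), (512,266) and (485,315), and two floats at (431,224) and (426,311). The coins are at (300,231) and (342,234), one per lane, with the tray bar at (321,193). The lure bin is at (204,309), the float bin at (122,248) and the dish at (209,214). The scene view agrees with this.

```bash
cat > h.py <<'E'
import numpy as np,cv2
def cloud(c):
    v,u=np.mgrid[0:480,0:640]; K=c["mtx"]; z=c["z_map"].astype(float)
    p=np.stack([(u-K[0,2])/K[0,0]*z,-(v-K[1,2])/K[1,1]*z,-z],-1)
    P=p@c["pose"][:3,:3].T+c["pose"][:3,3]; P[z==0]=np.nan; return P
def ray(c,u,v,h):
    K=c["mtx"]; d=c["pose"][:3,:3]@np.array([(u-K[0,2])/K[0,0],-(v-K[1,2])/K[1,1],-1.]); o=c["pose"][:3,3]
    return o+d*(h-o[2])/d[2]
def proj(c,P):
    p=c["pose"][:3,:3].T@(np.asarray(P)-c["pose"][:3,3]); K=c["mtx"]
    return np.array([K[0,2]+K[0,0]*p[0]/-p[2],K[1,2]-K[1,1]*p[1]/-p[2]])
def load(n): return dict(np.load(n))
def blobs(P,lo,hi,box,amin=15):
    x0,x1,y0,y1=box
    m=((P[...,2]>lo)&(P[...,2]<hi)&(P[...,0]>x0)&(P[...,0]<x1)&(P[...,1]>y0)&(P[...,1]<y1)).astype(np.uint8)
    n,l,s,ce=cv2.connectedComponentsWithStats(m)
    out=[]
    for i in range(1,n):
        if s[i,4]<amin: continue
        q=P[l==i]; r=cv2.minAreaRect((q[:,:2]*1000).astype(np.float32))
        xy=q[:,:2]; w,V=np.linalg.eigh(np.cov(xy.T)); a=np.arctan2(V[1,1],V[0,1])
        out.append((ce[i].round(0),s[i,4],np.array(r[0]).round(0),np.array(r[1]).round(0),round(float(a),2),(np.percentile(q[:,2],[5,50,95])*1000).round(0)))
    return out
E
python3 - <<'E'
from h import *
for n in("top0","scene0"):
    c=load(n+".npz");P=cloud(c)
    t=P[(abs(P[...,0]-.35)<.15)&(abs(P[...,1])<.35)][:,2]; print(n,"table",np.nanpercentile(t,[10,30,50]))
    for b in blobs(P,.007,.08,(.2,.75,-.5,.45)): print(*b)
E
```

```text
top0 table [-0.00082357  0.00101353  0.00247358]
[475. 161.] 549 [ 730. -333.] [46. 39.] 1.47 [17. 59. 64.]
[272. 167.] 350 [720.  85.] [25. 61.] 3.07 [17. 25. 29.]
[333. 155.] 53 [746. -40.] [25.  8.] 1.4 [ 8. 25. 30.]
[136. 176.] 1252 [699. 371.] [ 52. 105.] 1.97 [15. 23. 27.]
[207. 212.] 1390 [622. 214.] [104. 106.] 2.43 [ 7. 17. 35.]
[325. 251.] 8206 [557. -24.] [231. 192.] -3.05 [ 9. 32. 38.]
[429. 223.] 172 [ 607. -243.] [29. 29.] 0.96 [16. 26. 31.]
[122. 246.] 1246 [551. 393.] [115. 115.] 1.55 [ 8. 31. 49.]
[131. 234.] 16 [580. 381.] [16.  9.] 1.3 [7. 8. 9.]
[125. 249.] 26 [548. 391.] [21. 17.] 2.22 [ 7.  8. 10.]
[511. 266.] 323 [ 520. -414.] [20. 90.] 2.77 [10. 17. 22.]
[459. 265.] 310 [ 522. -304.] [89. 21.] 0.91 [10. 17. 23.]
[107. 264.] 19 [518. 431.] [13. 22.] 2.03 [ 7.  8. 10.]
[201. 310.] 907 [423. 227.] [ 94. 180.] 1.64 [ 8. 29. 34.]
[206. 296.] 17 [453. 222.] [ 9. 14.] 2.37 [7. 8. 9.]
[219. 297.] 19 [449. 192.] [28.  6.] -2.44 [ 7.  9. 10.]
[484. 316.] 315 [ 416. -355.] [88. 20.] -2.61 [10. 18. 22.]
[425. 310.] 179 [ 426. -233.] [29. 29.] 0.86 [17. 26. 32.]
[199. 319.
[... 573 characters left out ...]
91.] 114 [ 426. -230.] [28. 27.] 2.41 [10. 21. 28.]
[252. 196.] 116 [ 526. -297.] [78. 21.] 0.9 [10. 16. 19.]
[172. 217.] 422 [ 730. -330.] [47. 39.] 1.22 [10. 46. 61.]
[239. 218.] 131 [ 608. -239.] [24. 29.] 2.73 [ 9. 21. 30.]
[319. 253.] 5118 [556. -23.] [234. 191.] -3.06 [ 8. 31. 35.]
[448. 282.] 1771 [425. 224.] [ 94. 171.] 1.55 [ 8. 21. 30.]
[512. 270.] 717 [291. 301.] [70. 69.] -2.9 [10. 20. 22.]
[242. 289.] 23 [749. -38.] [25.  8.] 1.41 [23. 25. 27.]
[383. 324.] 1229 [621. 215.] [107. 105.] -2.55 [ 9. 24. 33.]
[304. 315.] 137 [703.  90.] [23. 24.] 2.52 [13. 23. 26.]
[488. 364.] 2535 [549. 394.] [112. 121.] -3.12 [10. 30. 45.]
[435. 415.] 1499 [700. 371.] [ 52. 100.] 1.72 [20. 22. 24.]
```

Both views agree to about 4 mm, and the heights match the text: lures about 20 mm, floats about 27–30 mm, bins 30 and 45 mm. I'll start with the nearest lure.

```bash
cat > mv.py <<'E'
import sys,numpy as np
from station import ctrl
# args: groups x,y,z,yaw (mm, rad): prints shift in tool axes (tool pointing down) then turn, legwise
o=ctrl.get_obs(); p=o["ee_pos"]*1000; yaw=o["eef_rot"][2]
print("t",round(o["time_s"],1),"tcp",p.round(0),o["eef_rot"].round(3),"w",round(o["grip_width"]*1000,1),"gf",round(o["grip_force"],1),"q",o["qpos"].round(2))
for g in sys.argv[1:]:
    x,y,z,w=map(float,g.split(",")); d=np.array([x,y,z])-p; c,s=np.cos(yaw),np.sin(yaw)
    dw=(w-yaw+np.pi/2)%np.pi-np.pi/2
    print(g,"shift",np.round([d[0]*c+d[1]*s,d[0]*s-d[1]*c,-d[2]],0),"turn",round(-dw,3)); p=np.array([x,y,z]); yaw+=dw
E
python3 mv.py 416,-353,70,.53 416,-353,4,.53
```

```text
t 0.1 tcp [ 169. -523.  167.] [-3.141 -0.     0.312] w 94.1 gf 0.0 q [-1.33  0.3   1.52  0.    1.32 -0.07]
416,-353,70,.53 shift [288. -86.  97.] turn -0.218
416,-353,4,.53 shift [ 0.  0. 66.] turn -0.0
```

Request:
{"name": "servo_tool", "arguments": {"plan": [[60, 0.036, -0.011, 0.008, 0, 0, 0], [60, 0.036, -0.011, 0.008, 0, 0, 0], [60, 0.036, -0.011, 0.008, 0, 0, 0], [60, 0.036, -0.011, 0.008, 0, 0, 0], [60, 0.036, -0.011, 0.01, 0, 0, 0], [60, 0.036, -0.01, 0.01, 0, 0, 0], [60, 0.036, -0.01, 0.02, 0, 0, 0], [60, 0.036, -0.011, 0.025, 0, 0, -0.11]], "force": 20}}

```text
time_s: 1.1
ee_pos: [0.4175, -0.3526, 0.0698]
eef_rot: [3.141, -0.0, 0.424]
force: [0.1, -0.5, -0.1]
grip_width: 0.0566
grip_force: 0.0
```

```bash
python3 mv.py 416,-353,4,.53
python3 - <<'E'
from station import ctrl
import cv2,numpy as np
c=ctrl.camera("wrist"); cv2.imwrite("pics/w1.png",c["pixels"][...,::-1]); np.savez("w1.npz",**c); print(c["pose"].round(3))
E
```

```text
t 1.1 tcp [ 417. -353.   70.] [ 3.141 -0.     0.424] w 56.6 gf 0.0 q [-0.77  0.39  1.64  0.    1.11  0.38]
416,-353,4,.53 shift [-2. -0. 66.] turn -0.106
[[ 0.411  0.884  0.224  0.482]
 [-0.912  0.398  0.102 -0.323]
 [ 0.001 -0.246  0.969  0.288]
 [ 0.     0.     0.     1.   ]]
```

View pics/w1.png

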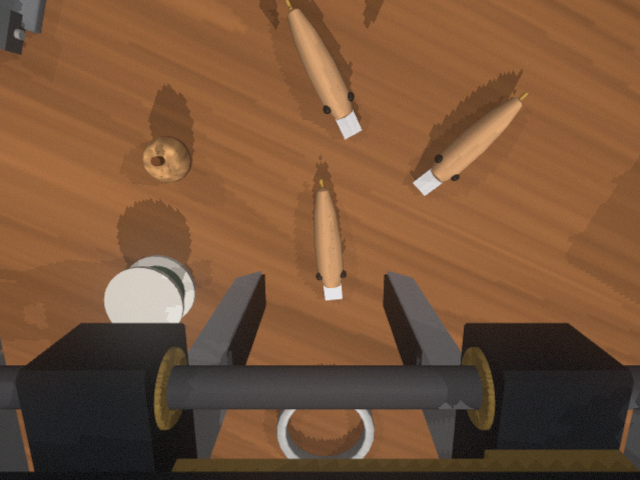

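The wrist view shows the lure between the fingers, its body from (322,190) to (333,300). The spool is clear of the left finger. Next is descend, grip and lift.

Request:
{"name": "servo_tool", "arguments": {"plan": [[60, -0.001, 0, 0.015, 0, 0, -0.106], [60, 0, 0, 0.02, 0, 0, 0], [60, 0, 0, 0.02, 0, 0, 0], [60, 0, 0, 0.01, 0, 0, 0], [0, 0, 0, 0, 0, 0, 0], [0, 0, 0, 0, 0, 0, 0], [0, 0, 0, 0, 0, 0, 0], [0, 0, 0, 0, 0, 0, 0]]}}

```text
time_s: 2.15
ee_pos: [0.4157, -0.3538, 0.0057]
eef_rot: [3.141, -0.0, 0.528]
force: [-0.0, 0.8, -0.7]
grip_width: 0.0198
grip_force: 0.0
```

Request:
{"name": "servo_tool", "arguments": {"plan": [[0, 0, 0, 0, 0, 0, 0], [0, 0, 0, -0.02, 0, 0, 0], [0, 0, 0, -0.03, 0, 0, 0], [0, 0, 0, -0.03, 0, 0, 0], [0, 0, 0, -0.03, 0, 0, 0], [0, 0, 0, 0, 0, 0, 0], [0, 0, 0, 0, 0, 0, 0], [0, 0, 0, 0, 0, 0, 0]]}}

```text
time_s: 3.15
ee_pos: [0.4152, -0.3533, 0.1142]
eef_rot: [-3.14, 0.0, 0.528]
force: [0.9, 0.4, 0.2]
grip_width: 0.0006
grip_force: 0.0
```

```bash
python3 - <<'E'
from h import *
# bins: long axis angle and centre from rim (both views)
for n in("top0","scene0"):
    P=cloud(load(n+".npz"))
    for nm,lo,hi,b in(("lure",.022,.036,(.35,.5,.12,.34)),("float",.037,.052,(.47,.63,.32,.47)),("dish",.026,.04,(.55,.69,.15,.28))):
        m=(P[...,2]>lo)&(P[...,2]<hi)&(P[...,0]>b[0])&(P[...,0]<b[1])&(P[...,1]>b[2])&(P[...,1]<b[3])
        print(n,nm,m.sum(),cv2.minAreaRect((P[m][:,:2]*1000).astype(np.float32)),(P[m][:,2].mean()*1000).round(1))
E
python3 mv.py 410,188,95,1.6 410,188,14,1.6
```

```text
top0 lure 587 ((440.1424560546875, 237.21006774902344), (121.14046478271484, 198.9547119140625), 1.4922881126403809) 30.4
top0 float 586 ((550.8206787109375, 394.8258056640625), (114.19164276123047, 119.40746307373047), 0.34048962593078613) 44.9
top0 dish 482 ((622.3637084960938, 213.5366668701172), (104.13951873779297, 106.1270523071289), 0.47097933292388916) 31.8
scene0 lure 806 ((425.0633544921875, 223.97601318359375), (93.82632446289062, 170.45782470703125), 1.643489956855774) 27.3
scene0 float 1001 ((549.0333251953125, 395.6765441894531), (119.73954772949219, 116.08968353271484), 0.13315948843955994) 42.7
scene0 dish 516 ((621.1714477539062, 215.102294921875), (107.05117797851562, 105.48851776123047), 42.39500427246094) 30.4
t 3.1 tcp [ 415. -353.  114.] [-3.14   0.     0.528] w 0.6 gf 0.0 q [-0.77  0.34  1.6   0.    1.21  0.27]
410,188,95,1.6 shift [ 268. -470.   19.] turn -1.072
410,188,14,1.6 shift [ 0.  0. 81.] turn -0.0
```

The grip closed on nothing (0.6 mm), so I'll look before going on.

Run:
```python
from station import ctrl
from h import *
c=ctrl.camera("wrist"); cv2.imwrite("pics/w2.png",c["pixels"][...,::-1]); np.savez("w2.npz",**c)
for b in blobs(cloud(c),.008,.045,(.3,.65,-.5,-.15),100): print(*b)
t=ctrl.camera("top"); np.savez("top1.npz",**t)
print()
for b in blobs(cloud(t),.007,.045,(.3,.65,-.5,-.15)): print(*b)
```

```text
[339.  76.] 2469 [ 520. -302.] [88. 22.] 0.91 [10. 17. 20.]
[460. 153.] 2175 [ 521. -418.] [22. 88.] 2.77 [10. 17. 20.]
[197. 138.] 1337 [ 426. -234.] [30. 29.] -2.5 [15. 26. 31.]
[328. 225.] 1860 [ 419. -355.] [86. 22.] -2.61 [11. 17. 20.]
[163. 261.] 3615 [ 329. -256.] [53. 54.] 2.79 [29. 31. 32.]

[429. 223.] 171 [ 606. -244.] [27. 31.] 1.13 [17. 26. 31.]
[511. 266.] 324 [ 519. -416.] [21. 91.] 2.77 [10. 17. 22.]
[459. 265.] 318 [ 522. -305.] [89. 22.] 0.92 [10. 17. 22.]
[483. 314.] 286 [ 421. -351.] [77. 20.] -2.62 [13. 18. 23.]
[425. 310.] 179 [ 425. -233.] [29. 29.] 0.84 [16. 26. 33.]
[437. 359.] 588 [ 329. -255.] [54. 52.] 1.25 [27. 32. 35.]
```

View pics/w2.png

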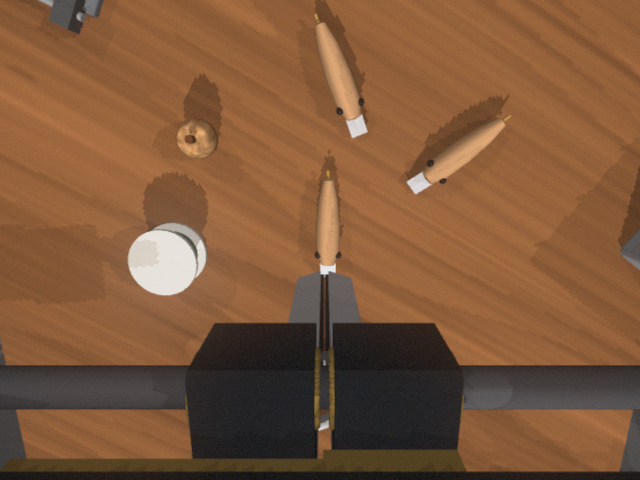

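The lure hasn't moved and lies in line with the fingers, so I lifted before the fingers had closed on it. I'll open, go back down and give the grip more time.

Request:
{"name": "servo_tool", "arguments": {"plan": [[50, 0.003, 0, 0, 0, 0, 0], [50, 0, 0, 0, 0, 0, 0], [50, 0, 0, 0, 0, 0, 0], [50, 0, 0, 0, 0, 0, 0], [50, 0, 0, 0.03, 0, 0, 0], [50, 0, 0, 0.03, 0, 0, 0], [50, 0, 0, 0.03, 0, 0, 0], [50, 0, 0, 0.021, 0, 0, 0]], "force": 20}}

```text
time_s: 4.25
ee_pos: [0.4178, -0.3519, 0.0031]
eef_rot: [-3.141, 0.0, 0.528]
force: [0.2, 0.3, 0.4]
grip_width: 0.0473
grip_force: 0.0
```

Request:
{"name": "servo_tool", "arguments": {"plan": [[0, 0, 0, 0, 0, 0, 0], [0, 0, 0, 0, 0, 0, 0], [0, 0, 0, 0, 0, 0, 0], [0, 0, 0, 0, 0, 0, 0], [0, 0, 0, 0, 0, 0, 0], [0, 0, 0, 0, 0, 0, 0], [0, 0, 0, 0, 0, 0, 0], [0, 0, 0, 0, 0, 0, 0]]}}

```text
time_s: 5.25
ee_pos: [0.4181, -0.3522, 0.0043]
eef_rot: [-3.142, 0.0, 0.528]
force: [0.4, -0.1, 0.3]
grip_width: 0.0006
grip_force: 0.0
```

Run:
```python
from station import ctrl
from h import *
c=load("w2.npz"); print("tcp proj",proj(c,[.415,-.3533,.1142]), "wrist pose",c["pose"].round(3).tolist())
c=ctrl.camera("wrist"); cv2.imwrite("pics/w3.png",c["pixels"][...,::-1]); np.savez("w3.npz",**c)
print(proj(c,ctrl.get_obs()["ee_pos"]))
for b in blobs(cloud(c),.008,.045,(.3,.65,-.5,-.15),100): print(*b)
```

```text
tcp proj [323.93195832 265.00729272] wrist pose [[0.503, 0.837, 0.214, 0.477], [-0.864, 0.488, 0.123, -0.318], [-0.001, -0.246, 0.969, 0.332], [0.0, 0.0, 0.0, 1.0]]
[324.01397903 264.81069861]
[349.  62.] 4977 [ 516. -311.] [67. 22.] 0.94 [10. 18. 20.]
[528. 167.] 5075 [ 522. -415.] [22. 87.] 2.77 [10. 17. 20.]
[129. 146.] 3320 [ 427. -235.] [30. 28.] -2.55 [14. 26. 32.]
[328. 242.] 1921 [ 437. -345.] [45. 19.] -2.61 [11. 16. 20.]
[ 83. 325.] 7736 [ 332. -253.] [47. 55.] 2.25 [14. 31. 32.]
```

View pics/w3.png

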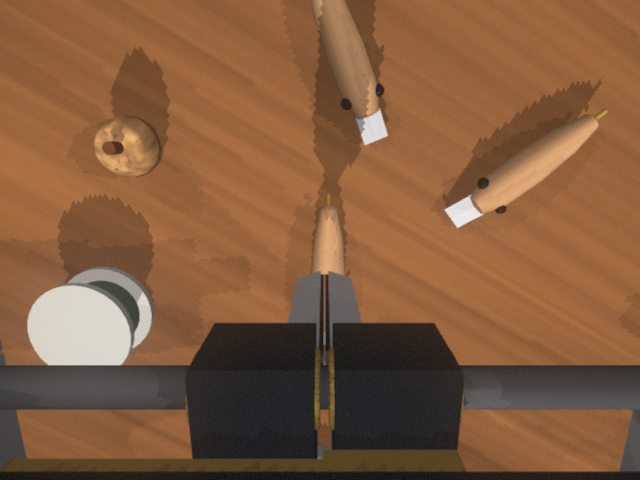

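Run:
```python
from station import ctrl
from h import *
c=load("w3.npz");P=cloud(c)
for v in range(225,330,8): print(v,P[v,[300,318,325,332,350]].round(3).tolist())
for n in("scene","top"):
    t=ctrl.camera(n); np.savez(n+"2.npz",**t)
    u,v=proj(t,[.42,-.35,.02]); u,v=int(u),int(v)
    cr=cv2.resize(t["pixels"][v-60:v+60,u-60:u+60,::-1],(390,390),interpolation=cv2.INTER_CUBIC); cv2.imwrite(f"pics/c{n}.png",cr)
a=np.hstack([cv2.imread("pics/cscene.png"),cv2.imread("pics/ctop.png")]); cv2.imwrite("pics/c2.png",a)
```

```text
225 [[0.431, -0.329, 0.001], [0.439, -0.336, 0.015], [0.441, -0.34, 0.016], [0.443, -0.343, 0.016], [0.445, -0.354, 0.0]]
233 [[0.427, -0.331, 0.0], [0.435, -0.339, 0.015], [0.437, -0.342, 0.018], [0.439, -0.345, 0.017], [0.441, -0.356, -0.0]]
241 [[0.422, -0.334, 0.0], [0.431, -0.341, 0.016], [0.434, -0.344, 0.019], [0.435, -0.347, 0.018], [0.437, -0.358, 0.001]]
249 [[0.418, -0.336, 0.0], [0.428, -0.343, 0.016], [0.43, -0.346, 0.02], [0.432, -0.349, 0.02], [0.433, -0.361, 0.001]]
257 [[0.414, -0.338, 0.0], [0.424, -0.345, 0.017], [0.426, -0.348, 0.018], [0.428, -0.351, 0.02], [0.429, -0.363, 0.0]]
265 [[0.41, -0.341, 0.001], [0.42, -0.347, 0.018], [0.422, -0.35, 0.019], [0.424, -0.354, 0.019], [0.425, -0.366, 0.001]]
273 [[0.405, -0.343, 0.0], [0.425, -0.345, 0.046], [0.419, -0.352, 0.019], [0.428, -0.35, 0.047], [0.42, -0.369, 0.0]]
281 [[0.421, -0.338, 0.057], [0.425, -0.345, 0.057], [0.424, -0.349, 0.05], [0.428, -0.35, 0.057], [0.432, -0.357, 0.056]]
289 [[0.422, -0.339, 0.066], [0.425, -0.345, 0.067], [0.421, -0.351, 0.05], [0.428, -0.35, 0.066], [0.432, -0.356, 0.067]]
297 [[0.422, -0.339, 0.075], [0.425, -0.345, 0.075], [0.419, -0.352, 0.053], [0.428, -0.35, 0.076], [0.432, -0.356, 0.075]]
305 [[0.421, -0.34, 0.081], [0.425, -0.345, 0.082], [0.415, -0.354, 0.053], [0.428, -0.35, 0.083], [0.432, -0.356, 0.083]]
313 [[0.422, -0.34, 0.089], [0.425, -0.345, 0.09], [0.412, -0.356, 0.053], [0.428, -0.35, 0.09], [0.431, -0.355, 0.089]]
321 [[0.423, -0.34, 0.097], [0.426, -0.345, 0.096], [0.394, -0.367, 0.019], [0.429, -0.349, 0.098], [0.431, -0.355, 0.096]]
329 [[0.445, -0.331, 0.149], [0.425, -0.346, 0.102], [0.389, -0.37, 0.017], [0.427, -0.35, 0.101], [0.45, -0.34, 0.148]]
```

View pics/c2.png

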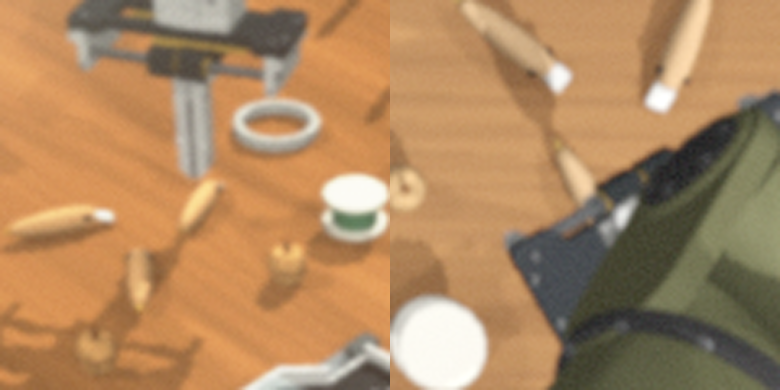

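The depth map puts the visible fingertips about 42 mm above the reported TCP: tips at z≈0.046 where the TCP reads 0.004. So the fingers shut in the air above the lure. I'll open, go down 20 mm and measure the tips from both views.

Request:
{"name": "servo_tool", "arguments": {"plan": [[50, 0, 0, 0, 0, 0, 0], [50, 0, 0, 0, 0, 0, 0], [50, 0, 0, 0, 0, 0, 0], [50, 0, 0, 0, 0, 0, 0], [50, 0, 0, 0, 0, 0, 0], [50, 0, 0, 0.007, 0, 0, 0], [50, 0, 0, 0.007, 0, 0, 0], [50, 0, 0, 0.006, 0, 0, 0]]}}

```text
time_s: 6.4
ee_pos: [0.4179, -0.352, -0.0164]
eef_rot: [-3.141, 0.0, 0.528]
force: [-0.3, 0.4, 0.5]
grip_width: 0.0469
grip_force: 0.0
```

```bash
cat > tip.py <<'E'
from station import ctrl
from h import *
def tips(c):
    o=ctrl.get_obs(); P=cloud(c); p=o["ee_pos"]; yaw=o["eef_rot"][2]
    R=np.array([[np.cos(yaw),np.sin(yaw)],[np.sin(yaw),-np.cos(yaw)]])
    q=(P[...,:2]-p[:2])@R.T; g=o["grip_width"]/2
    m=(abs(q[...,0])<.012)&(abs(q[...,1])>g-.003)&(abs(q[...,1])<g+.016)&(P[...,2]>-.01+0.012)&(P[...,2]<.2)
    z=P[...,2][m]; 
    for s in(-1,1):
        k=m&(np.sign(q[...,1])==s); print("side",s,k.sum(),"lowest z",np.sort(P[...,2][k])[:40:8].round(4),"reported",p.round(4))
if __name__=="__main__":
    for n in("wrist","scene"):
        c=ctrl.camera(n); np.savez(n+"3.npz",**c); print(n); tips(c)
E
python3 tip.py
```

```text
wrist
side -1 5743 lowest z [0.002  0.0023 0.0219 0.0228 0.0234] reported [ 0.4177 -0.3518 -0.0171]
side 1 5759 lowest z [0.002  0.0021 0.0023 0.0026 0.0222] reported [ 0.4177 -0.3518 -0.0171]
scene
side -1 167 lowest z [0.0021 0.0304 0.0345 0.0391 0.0437] reported [ 0.4178 -0.3518 -0.0166]
side 1 202 lowest z [0.0021 0.0266 0.0315 0.035  0.0386] reported [ 0.4178 -0.3518 -0.0166]
```

Both views put the tips 38–39 mm above the reported TCP, so I'll count 38 mm from now on. To bring the tips to about 4 mm I'll lower another 17 mm, then grip.

Request:
{"name": "servo_tool", "arguments": {"plan": [[50, 0, 0, 0.007, 0, 0, 0], [50, 0, 0, 0.006, 0, 0, 0], [50, 0, 0, 0.004, 0, 0, 0], [0, 0, 0, 0, 0, 0, 0], [0, 0, 0, 0, 0, 0, 0], [0, 0, 0, 0, 0, 0, 0], [0, 0, 0, 0, 0, 0, 0], [0, 0, 0, 0, 0, 0, 0]], "force": 20}}

```text
time_s: 7.5
ee_pos: [0.4182, -0.3523, -0.0325]
eef_rot: [3.141, -0.0, 0.528]
force: [0.7, 0.0, 2.1]
grip_width: 0.0178
grip_force: 20.0
```

Request:
{"name": "servo_tool", "arguments": {"plan": [[0, 0, 0, 0, 0, 0, 0], [0, 0, 0, 0, 0, 0, 0], [0, 0, 0, -0.02, 0, 0, 0], [0, 0, 0, -0.03, 0, 0, 0], [0, 0, 0, -0.03, 0, 0, 0], [0, 0, 0, -0.03, 0, 0, 0], [0, 0, 0, -0.02, 0, 0, 0], [0, 0, 0, 0, 0, 0, 0]]}}

```text
time_s: 8.5
ee_pos: [0.4185, -0.3525, 0.0983]
eef_rot: [3.14, -0.001, 0.528]
force: [0.2, -0.8, -1.3]
grip_width: 0.0175
grip_force: 20.0
```

```bash
python3 - <<'E'
from h import *
c=load("scene0.npz"); P=cloud(c)
for nm,h,col in(("lurebin",.03,None),):
    # lower-noise rim: points high in a window, excluding tray
    m=(P[...,2]>.018)&(P[...,2]<.036)&(P[...,0]>.37)&(P[...,0]<.48)&(P[...,1]>.125)&(P[...,1]<.33)
    print(cv2.minAreaRect((P[m][:,:2]*1000).astype(np.float32)))
c=load("top0.npz"); P=cloud(c)
m=(P[...,2]>.022)&(P[...,2]<.036)&(P[...,0]>.37)&(P[...,0]<.48)&(P[...,1]>.125)&(P[...,1]<.33)
print(cv2.minAreaRect((P[m][:,:2]*1000).astype(np.float32)))
E
python3 mv.py 411,187,110,1.57 411,187,-22,1.57
```

```text
((425.0633544921875, 223.97601318359375), (93.82632446289062, 170.45782470703125), 1.643489956855774)
((425.2441711425781, 222.62124633789062), (90.32302856445312, 170.64979553222656), 1.6004245281219482)
t 8.5 tcp [ 419. -353.   98.] [ 3.14e+00 -1.00e-03  5.28e-01] w 17.5 gf 20.0 q [-0.77  0.36  1.61 -0.    1.17  0.28]
411,187,110,1.57 shift [ 265. -470.  -12.] turn -1.042
411,187,-22,1.57 shift [  0.   0. 132.] turn -0.0
```

The lure is held (17.5 mm, 20 N). Now I'll carry it to the lure bin, centre (425,223), long axis at 1.60 rad.

Request:
{"name": "servo_tool", "arguments": {"plan": [[0, 0.024, -0.043, 0, 0, 0, 0], [0, 0.024, -0.043, 0, 0, 0, 0], [0, 0.024, -0.043, 0, 0, 0, 0], [0, 0.024, -0.043, 0, 0, 0, 0], [0, 0.024, -0.043, 0, 0, 0, 0], [0, 0.024, -0.043, 0, 0, 0, 0], [0, 0.024, -0.043, 0, 0, 0, 0], [0, 0.024, -0.043, 0, 0, 0, 0]]}}

```text
time_s: 9.5
ee_pos: [0.4099, 0.0433, 0.0963]
eef_rot: [-3.141, 0.001, 0.528]
force: [1.4, -0.1, -0.1]
grip_width: 0.018
grip_force: 2.0
```

Request:
{"name": "servo_tool", "arguments": {"plan": [[0, 0.024, -0.043, 0, 0, 0, 0], [0, 0.024, -0.043, 0, 0, 0, 0], [0, 0.024, -0.04, 0, 0, 0, 0], [0, 0, 0, 0, 0, 0, -0.18], [0, 0, 0, 0, 0, 0, -0.18], [0, 0, 0, 0, 0, 0, -0.18], [0, 0, 0, 0, 0, 0, -0.18], [0, 0, 0, 0, 0, 0, -0.18]]}}

```text
time_s: 10.5
ee_pos: [0.4089, 0.1866, 0.096]
eef_rot: [-3.14, 0.001, 1.434]
force: [-0.3, 0.4, -0.6]
grip_width: 0.018
grip_force: 20.0
```

```bash
python3 mv.py 412,187,-24,1.6
```

```text
t 10.5 tcp [409. 187.  96.] [-3.140e+00  1.000e-03  1.434e+00] w 18.0 gf 20.0 q [0.35 0.16 1.88 0.   1.11 0.48]
412,187,-24,1.6 shift [  1.   3. 120.] turn -0.166
```

Request:
{"name": "servo_tool", "arguments": {"plan": [[0, 0.001, 0.003, 0.03, 0, 0, -0.166], [0, 0, 0, 0.035, 0, 0, 0], [0, 0, 0, 0.03, 0, 0, 0], [0, 0, 0, 0.018, 0, 0, 0], [0, 0, 0, 0.009, 0, 0, 0], [28, 0, 0, 0, 0, 0, 0], [28, 0, 0, 0, 0, 0, 0], [28, 0, 0, 0, 0, 0, 0]]}}

```text
time_s: 11.5
ee_pos: [0.413, 0.1875, -0.0241]
eef_rot: [3.141, -0.0, 1.594]
force: [0.9, 1.5, -0.5]
grip_width: 0.0265
grip_force: 0.0
```

Request:
{"name": "servo_tool", "arguments": {"plan": [[28, 0, 0, -0.02, 0, 0, 0], [28, 0, 0, -0.03, 0, 0, 0], [28, 0, 0, -0.04, 0, 0, 0], [50, 0, 0, -0.03, 0, 0, 0], [50, -0.04, 0.02, 0, 0, 0, 0], [50, -0.04, 0.02, 0, 0, 0, 0], [50, -0.04, 0.02, 0, 0, 0, 0], [50, -0.04, 0.02, 0, 0, 0, 0]]}}

```text
time_s: 12.5
ee_pos: [0.497, 0.0279, 0.0959]
eef_rot: [3.141, -0.0, 1.594]
force: [0.2, 0.5, -0.2]
grip_width: 0.0472
grip_force: 0.0
```

```bash
cat > look.py <<'E'
import sys
from station import ctrl
from h import *
box=eval(sys.argv[1]); lo,hi=float(sys.argv[2]),float(sys.argv[3])
for n in sys.argv[4].split(","):
    c=ctrl.camera(n); np.savez(n+"_l.npz",**c); print(n)
    for b in blobs(cloud(c),lo,hi,box,10 if n!="wrist" else 150): print(*b)
E
python3 look.py "(.3,.65,-.5,-.2)" .008 .045 top,scene; python3 look.py "(.38,.47,.14,.31)" .012 .045 scene,top;  python3 mv.py 522,-301,70,.91 522,-301,-34,.91
```

```text
top
[429. 223.] 171 [ 606. -244.] [27. 30.] 0.79 [17. 26. 32.]
[512. 266.] 316 [ 520. -414.] [21. 90.] 2.77 [10. 18. 22.]
[459. 265.] 309 [ 520. -303.] [89. 21.] 0.91 [10. 18. 23.]
[425. 310.] 176 [ 426. -233.] [29. 29.] 0.86 [17. 26. 31.]
[437. 359.] 576 [ 328. -254.] [53. 53.] 1.24 [28. 32. 35.]
[515. 369.] 90 [ 305. -418.] [10. 52.] 1.58 [ 9. 13. 16.]
scene
[286. 152.] 27 [ 305. -415.] [50.  9.] 1.61 [ 8. 11. 13.]
[315. 174.] 114 [ 338. -259.] [49. 34.] 1.23 [10. 28. 31.]
[226. 178.] 138 [ 520. -412.] [21. 77.] 2.76 [ 9. 14. 19.]
[298. 191.] 111 [ 428. -230.] [27. 29.] 2.42 [10. 22. 28.]
[252. 195.] 114 [ 524. -300.] [79. 21.] 0.91 [10. 15. 19.]
[239. 218.] 134 [ 607. -240.] [26. 29.] 2.53 [ 9. 22. 30.]
scene
[451. 281.] 1228 [425. 225.] [ 90. 170.] 1.34 [13. 23. 31.]
[434. 269.] 251 [410. 188.] [22. 83.] 1.6 [13. 19. 23.]
top
[184. 313.] 504 [425. 230.] [ 89. 159.] 1.18 [14. 30. 34.]
[233. 288.] 17 [469. 161.] [ 0. 33.] 1.58 [29. 32. 35.]
[223. 315.] 289 [414. 189.] [81. 21.] 1.59 [16. 22. 27.]
t 12.7 tcp [496.  29.  95.] [ 3.141 -0.     1.592] w 46.9 gf 0.0 q [-0.02  0.26  1.75  0.    1.13 -0.04]
522,-301,70,.91 shift [-330.   19.   25.] turn 0.682
522,-301,-34,.91 shift [  0.   0. 104.] turn -0.0
```

Lure 1 is in the bin at (412,188). Next is the lure at (521,-302), yaw 0.91.

Request:
{"name": "servo_tool", "arguments": {"plan": [[50, -0.047, 0.003, 0, 0, 0, 0], [50, -0.047, 0.003, 0, 0, 0, 0], [50, -0.047, 0.003, 0, 0, 0, 0], [50, -0.047, 0.003, 0, 0, 0, 0], [50, -0.047, 0.003, 0, 0, 0, 0], [50, -0.047, 0.003, 0, 0, 0, 0], [50, -0.048, 0.001, 0, 0, 0, 0], [50, 0, 0, 0, 0, 0, 0.171]]}}

```text
time_s: 13.7
ee_pos: [0.5227, -0.3016, 0.0952]
eef_rot: [-3.142, 0.0, 1.419]
force: [-0.2, 0.3, 0.3]
grip_width: 0.047
grip_force: 0.0
```

Request:
{"name": "servo_tool", "arguments": {"plan": [[50, 0, 0, 0.02, 0, 0, 0.171], [50, 0, 0, 0.025, 0, 0, 0.17], [50, 0, 0, 0.03, 0, 0, 0.17], [50, 0, 0, 0.03, 0, 0, 0], [50, 0, 0, 0, 0, 0, 0], [50, 0, 0, 0, 0, 0, 0], [50, 0, 0, 0, 0, 0, 0], [50, 0, 0, 0, 0, 0, 0]]}}

```text
time_s: 14.7
ee_pos: [0.5232, -0.3003, -0.0087]
eef_rot: [3.14, -0.0, 0.912]
force: [-0.3, -0.3, -0.3]
grip_width: 0.0467
grip_force: 0.0
```

```bash
python3 look.py "(.45,.6,-.36,-.26)" .008 .024 wrist; python3 mv.py 521,-302,-34,.91
```

```text
wrist
[324. 284.] 4361 [ 522. -302.] [86. 21.] 0.91 [11. 17. 20.]
t 14.8 tcp [ 523. -300.   -9.] [ 3.141 -0.     0.912] w 46.9 gf 0.0 q [-0.58  0.61  1.52  0.    1.02  0.08]
521,-302,-34,.91 shift [-3. -1. 25.] turn 0.002
```

Request:
{"name": "servo_tool", "arguments": {"plan": [[50, -0.002, -0.001, 0.01, 0, 0, 0], [50, 0, 0, 0.01, 0, 0, 0], [50, 0, 0, 0.005, 0, 0, 0], [0, 0, 0, 0, 0, 0, 0], [0, 0, 0, 0, 0, 0, 0], [0, 0, 0, 0, 0, 0, 0], [0, 0, 0, 0, 0, 0, 0], [0, 0, 0, 0, 0, 0, 0]], "force": 20}}

```text
time_s: 15.75
ee_pos: [0.521, -0.3013, -0.0344]
eef_rot: [3.141, -0.0, 0.912]
force: [-0.1, 0.7, 1.9]
grip_width: 0.0177
grip_force: 20.0
```

Request:
{"name": "servo_tool", "arguments": {"plan": [[0, 0, 0, 0, 0, 0, 0], [0, 0, 0, -0.03, 0, 0, 0], [0, 0, 0, -0.035, 0, 0, 0], [0, 0, 0, -0.035, 0, 0, 0], [0, 0, 0, -0.03, 0, 0, 0], [0, 0.032, -0.034, 0, 0, 0, 0], [0, 0.033, -0.034, 0, 0, 0, 0], [0, 0.033, -0.034, 0, 0, 0, 0]]}}

```text
time_s: 16.75
ee_pos: [0.4997, -0.1598, 0.0952]
eef_rot: [-3.141, -0.0, 0.911]
force: [0.4, 0.3, 0.2]
grip_width: 0.0177
grip_force: 20.0
```

Request:
{"name": "servo_tool", "arguments": {"plan": [[0, 0.033, -0.034, 0, 0, 0, 0], [0, 0.033, -0.034, 0, 0, 0, 0], [0, 0.033, -0.034, 0, 0, 0, 0], [0, 0.033, -0.034, 0, 0, 0, 0], [0, 0.033, -0.034, 0, 0, 0, 0], [0, 0.033, -0.034, 0, 0, 0, 0], [0, 0.033, -0.034, 0, 0, 0, 0], [0, 0.033, -0.034, 0, 0, 0, 0]]}}

```text
time_s: 17.75
ee_pos: [0.4463, 0.2155, 0.0954]
eef_rot: [3.142, 0.0, 0.912]
force: [0.8, 0.5, -0.4]
grip_width: 0.0177
grip_force: 20.0
```

Request:
{"name": "servo_tool", "arguments": {"plan": [[0, 0.03, -0.036, 0, 0, 0, 0], [0, 0, 0, 0, 0, 0, -0.172], [0, 0, 0, 0, 0, 0, -0.172], [0, 0, 0, 0, 0, 0, -0.172], [0, 0, 0, 0, 0, 0, -0.172], [0, 0, 0, 0, 0, 0, 0], [0, 0, 0, 0, 0, 0, 0], [0, 0, 0, 0, 0, 0, 0]]}}

```text
time_s: 18.75
ee_pos: [0.4367, 0.2598, 0.0954]
eef_rot: [3.142, 0.0, 1.598]
force: [-0.0, -0.4, -0.3]
grip_width: 0.0174
grip_force: 20.0
```

```bash
python3 mv.py 437,259,-25,1.6
```

```text
t 18.8 tcp [437. 260.  95.] [3.142 0.    1.598] w 17.4 gf 20.0 q [ 0.46  0.28  1.72 -0.    1.14  0.44]
437,259,-25,1.6 shift [ -1.   0. 120.] turn -0.002
```

Request:
{"name": "servo_tool", "arguments": {"plan": [[0, 0, 0, 0.035, 0, 0, 0], [0, 0, 0, 0.035, 0, 0, 0], [0, 0, 0, 0.03, 0, 0, 0], [0, 0, 0, 0.015, 0, 0, 0], [0, 0, 0, 0.005, 0, 0, 0], [28, 0, 0, 0, 0, 0, 0], [28, 0, 0, 0, 0, 0, 0], [28, 0, 0, 0, 0, 0, 0]]}}

```text
time_s: 19.75
ee_pos: [0.4371, 0.26, -0.024]
eef_rot: [3.141, -0.001, 1.6]
force: [1.1, -0.2, 0.1]
grip_width: 0.0264
grip_force: 0.0
```

Request:
{"name": "servo_tool", "arguments": {"plan": [[28, 0, 0, -0.03, 0, 0, 0], [28, 0, 0, -0.045, 0, 0, 0], [50, 0, 0, -0.045, 0, 0, 0], [50, -0.048, 0.005, 0, 0, 0, 0], [50, -0.048, 0.005, 0, 0, 0, 0], [50, -0.048, 0.005, 0, 0, 0, 0], [50, -0.048, 0.005, 0, 0, 0, 0], [50, -0.048, 0.005, 0, 0, 0, 0]]}}

```text
time_s: 20.75
ee_pos: [0.4688, 0.0191, 0.0959]
eef_rot: [3.141, 0.0, 1.6]
force: [0.5, 0.5, 0.6]
grip_width: 0.047
grip_force: 0.0
```

Request:
{"name": "servo_tool", "arguments": {"plan": [[50, -0.048, 0.004, 0, 0, 0, 0], [50, -0.048, 0.004, 0, 0, 0, 0], [50, -0.048, 0.004, 0, 0, 0, 0], [50, -0.048, 0.004, 0, 0, 0, 0], [50, -0.048, 0.004, 0, 0, 0, 0], [50, -0.049, 0.005, 0, 0, 0, 0], [50, -0.049, 0.005, 0, 0, 0, 0], [50, -0.049, 0.005, 0, 0, 0, 0]]}}

```text
time_s: 21.75
ee_pos: [0.5149, -0.3669, 0.0958]
eef_rot: [3.141, 0.0, 1.6]
force: [-0.2, 0.4, 0.1]
grip_width: 0.0467
grip_force: 0.0
```

Request:
{"name": "servo_tool", "arguments": {"plan": [[50, -0.05, 0.004, 0, 0, 0, 0], [50, 0, 0, 0.01, 0, 0, -0.167], [50, 0, 0, 0.01, 0, 0, -0.167], [50, 0, 0, 0.02, 0, 0, -0.167], [50, 0, 0, 0.02, 0, 0, -0.167], [50, 0, 0, 0.02, 0, 0, -0.167], [50, 0, 0, 0.02, 0, 0, -0.167], [50, 0, 0, 0, 0, 0, -0.167]]}}

```text
time_s: 22.75
ee_pos: [0.5196, -0.4144, -0.0062]
eef_rot: [3.141, -0.002, 2.774]
force: [-0.4, -0.5, -0.1]
grip_width: 0.0471
grip_force: 0.0
```

```bash
python3 look.py "(.45,.6,-.48,-.36)" .008 .024 wrist; python3 mv.py 520,-415,-34,2.77;  python3 look.py "(.38,.47,.14,.31)" .012 .045 scene
```

```text
wrist
[322. 268.] 4468 [ 522. -415.] [22. 87.] 2.76 [10. 17. 20.]
t 22.8 tcp [ 520. -415.   -5.] [ 3.141e+00 -1.000e-03  2.783e+00] w 46.9 gf 0.0 q [-0.73  0.73  1.3  -0.    1.11 -1.94]
520,-415,-34,2.77 shift [-0. -0. 29.] turn 0.013
scene
[452. 284.] 1506 [425. 225.] [ 90. 170.] 1.31 [13. 22. 30.]
[435. 269.] 240 [410. 188.] [22. 83.] 1.61 [13. 19. 24.]
[409. 272.] 12 [469. 159.] [ 3. 13.] 1.63 [23. 27. 31.]
```

Now I'll grip the third lure and carry it.

Request:
{"name": "servo_tool", "arguments": {"plan": [[50, 0, 0, 0.01, 0, 0, 0.013], [50, 0, 0, 0.01, 0, 0, 0], [50, 0, 0, 0.008, 0, 0, 0], [0, 0, 0, 0, 0, 0, 0], [0, 0, 0, 0, 0, 0, 0], [0, 0, 0, 0, 0, 0, 0], [0, 0, 0, 0, 0, 0, 0], [0, 0, 0, 0, 0, 0, 0]], "force": 20}}

```text
time_s: 23.85
ee_pos: [0.5204, -0.4152, -0.0323]
eef_rot: [-3.141, 0.0, 2.756]
force: [0.1, 0.9, 3.1]
grip_width: 0.0181
grip_force: 20.0
```

Request:
{"name": "servo_tool", "arguments": {"plan": [[0, 0, 0, 0, 0, 0, 0], [0, 0, 0, -0.03, 0, 0, 0], [0, 0, 0, -0.035, 0, 0, 0], [0, 0, 0, -0.035, 0, 0, 0], [0, 0, 0, -0.03, 0, 0, 0], [0, 0.022, 0.041, 0, 0, 0, 0], [0, 0.022, 0.041, 0, 0, 0, 0], [0, 0.022, 0.041, 0, 0, 0, 0]]}}

```text
time_s: 24.85
ee_pos: [0.505, -0.2748, 0.0972]
eef_rot: [3.142, -0.0, 2.756]
force: [-0.2, 0.3, 0.8]
grip_width: 0.0177
grip_force: 20.0
```

Request:
{"name": "servo_tool", "arguments": {"plan": [[0, 0.023, 0.041, 0, 0, 0, 0], [0, 0.023, 0.041, 0, 0, 0, 0], [0, 0.023, 0.041, 0, 0, 0, 0], [0, 0.023, 0.041, 0, 0, 0, 0], [0, 0.023, 0.041, 0, 0, 0, 0], [0, 0.023, 0.041, 0, 0, 0, 0], [0, 0.023, 0.041, 0, 0, 0, 0], [0, 0.022, 0.04, 0, 0, 0, 0]]}}

```text
time_s: 25.85
ee_pos: [0.4585, 0.097, 0.0974]
eef_rot: [3.142, 0.0, 2.756]
force: [0.3, -1.5, 0.2]
grip_width: 0.0178
grip_force: 20.0
```

Request:
{"name": "servo_tool", "arguments": {"plan": [[0, 0.022, 0.04, 0, 0, 0, 0], [0, 0.022, 0.039, 0, 0, 0, 0], [0, 0, 0, 0, 0, 0, 0.167], [0, 0, 0, 0, 0, 0, 0.167], [0, 0, 0, 0, 0, 0, 0.167], [0, 0, 0, 0, 0, 0, 0.167], [0, 0, 0, 0, 0, 0, 0.167], [0, 0, 0, 0, 0, 0, 0.167]]}}

```text
time_s: 26.85
ee_pos: [0.4478, 0.1853, 0.0972]
eef_rot: [-3.141, 0.0, 1.748]
force: [0.5, 0.2, 0.4]
grip_width: 0.0181
grip_force: 20.0
```

```bash
python3 mv.py 439,184,-12,1.6;  python3 look.py "(.38,.47,.14,.31)" .012 .022 top,wrist
```

```text
t 26.9 tcp [448. 185.  97.] [-3.141  0.     1.748] w 18.1 gf 20.0 q [ 0.32  0.23  1.78 -0.    1.13  0.14]
439,184,-12,1.6 shift [  0.  -9. 109.] turn 0.148
top
[234. 314.] 69 [414. 164.] [42. 14.] 1.37 [14. 19. 22.]
[236. 328.] 10 [386. 157.] [ 0. 19.] 1.59 [15. 16. 18.]
wrist
[277. 189.] 2357 [425. 223.] [ 83. 163.] 1.52 [13. 19. 22.]
[326. 132.] 1536 [436. 258.] [22. 88.] 1.6 [14. 20. 22.]
[359. 171.] 192 [466. 233.] [  0. 103.] 1.6 [13. 17. 22.]
```

Request:
{"name": "servo_tool", "arguments": {"plan": [[0, 0, -0.009, 0.03, 0, 0, 0.148], [0, 0, 0, 0.035, 0, 0, 0], [0, 0, 0, 0.03, 0, 0, 0], [0, 0, 0, 0.015, 0, 0, 0], [0, 0, 0, 0, 0, 0, 0], [25, 0, 0, 0, 0, 0, 0], [25, 0, 0, 0, 0, 0, 0], [25, 0, 0, 0, 0, 0, 0]]}}

```text
time_s: 27.95
ee_pos: [0.4394, 0.1838, -0.0121]
eef_rot: [3.141, -0.0, 1.606]
force: [-0.2, -1.0, 0.0]
grip_width: 0.0237
grip_force: 0.0
```

Request:
{"name": "servo_tool", "arguments": {"plan": [[25, 0, 0, -0.03, 0, 0, 0], [25, 0, 0, -0.045, 0, 0, 0], [60, 0, 0, -0.045, 0, 0, 0], [60, -0.048, 0.01, 0, 0, 0, 0], [60, -0.048, 0.01, 0, 0, 0, 0], [60, -0.048, 0.01, 0, 0, 0, 0], [60, -0.048, 0.01, 0, 0, 0, 0], [60, -0.048, 0.01, 0, 0, 0, 0]]}}

```text
time_s: 28.95
ee_pos: [0.4977, -0.0561, 0.1078]
eef_rot: [3.141, 0.0, 1.606]
force: [0.4, -0.0, 0.1]
grip_width: 0.0564
grip_force: 0.0
```

```bash
python3 look.py "(.3,.65,-.5,-.2)" .008 .045 top,scene
python3 - <<'E'
from h import *
t=load("scene_l.npz")["pixels"][230:320,390:510,::-1]; cv2.imwrite("pics/bin.png",cv2.resize(t,None,fx=5,fy=5,interpolation=cv2.INTER_CUBIC))
E
python3 mv.py 426,-232,-32,.6
```

```text
top
[429. 223.] 169 [ 606. -244.] [29. 27.] 0.85 [18. 26. 32.]
[425. 310.] 178 [ 425. -233.] [29. 29.] 0.79 [16. 26. 31.]
[437. 359.] 578 [ 328. -255.] [53. 53.] 1.22 [28. 32. 35.]
[515. 369.] 90 [ 306. -418.] [11. 51.] 1.57 [ 9. 13. 16.]
scene
[284. 151.] 17 [ 306. -424.] [33.  7.] 1.35 [ 8. 10. 12.]
[323. 172.] 104 [ 317. -244.] [55. 22.] -2.41 [12. 29. 32.]
[297. 191.] 108 [ 427. -229.] [29. 27.] 2.39 [10. 22. 28.]
[239. 218.] 129 [ 608. -240.] [25. 27.] 2.65 [10. 21. 30.]
t 29.1 tcp [498. -58. 108.] [3.141e+00 1.000e-03 1.602e+00] w 56.3 gf 0.0 q [-0.19  0.25  1.73 -0.    1.16 -0.22]
426,-232,-32,.6 shift [-172.  -77.  140.] turn 1.002
```

View pics/bin.png

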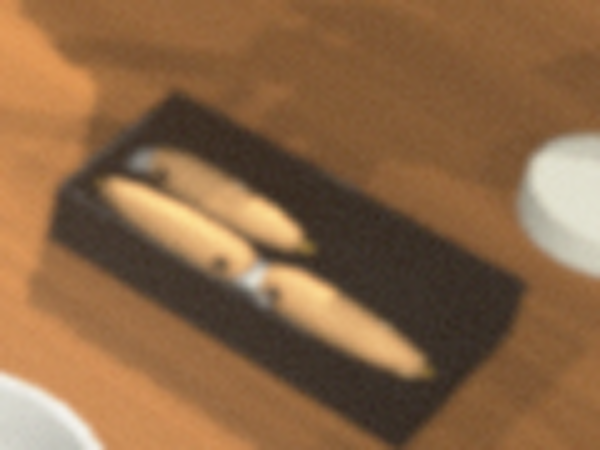

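All three lures lie in the bin. Next is float 1 at (426,-232).

Request:
{"name": "servo_tool", "arguments": {"plan": [[60, -0.043, -0.019, 0, 0, 0, 0], [60, -0.043, -0.019, 0, 0, 0, 0], [60, -0.043, -0.019, 0, 0, 0, 0], [60, -0.043, -0.019, 0, 0, 0, 0], [60, 0, 0, 0.035, 0, 0, 0], [60, 0, 0, 0.035, 0, 0, 0], [60, 0, 0, 0, 0, 0, 0], [60, 0, 0, 0, 0, 0, 0]]}}

```text
time_s: 30.05
ee_pos: [0.4282, -0.229, 0.0387]
eef_rot: [3.14, 0.001, 1.606]
force: [-0.5, -0.4, 1.1]
grip_width: 0.0564
grip_force: 0.0
```

```bash
python3 look.py "(.38,.48,-.3,-.18)" .012 .036 wrist; python3 mv.py 426,-233,-31,1.6
```

```text
wrist
[320. 259.] 1820 [ 426. -233.] [29. 30.] -3.12 [16. 26. 32.]
t 30.1 tcp [ 428. -229.   39.] [3.140e+00 1.000e-03 1.606e+00] w 56.4 gf 0.0 q [-0.57  0.31  1.83  0.    0.99 -0.6 ]
426,-233,-31,1.6 shift [-4. -2. 70.] turn 0.006
```

Request:
{"name": "servo_tool", "arguments": {"plan": [[60, -0.004, -0.002, 0.03, 0, 0, 0], [60, 0, 0, 0.025, 0, 0, 0], [60, 0, 0, 0.015, 0, 0, 0], [0, 0, 0, 0, 0, 0, 0], [0, 0, 0, 0, 0, 0, 0], [0, 0, 0, 0, 0, 0, 0], [0, 0, 0, 0, 0, 0, 0], [0, 0, 0, 0, 0, 0, 0]], "force": 15}}

```text
time_s: 31.1
ee_pos: [0.4262, -0.2333, -0.0318]
eef_rot: [3.14, 0.001, 1.606]
force: [-0.9, 1.4, 7.3]
grip_width: 0.0298
grip_force: 15.0
```

Request:
{"name": "servo_tool", "arguments": {"plan": [[0, 0, 0, 0, 0, 0, 0], [0, 0, 0, -0.03, 0, 0, 0], [0, 0, 0, -0.035, 0, 0, 0], [0, 0, 0, -0.035, 0, 0, 0], [0, 0, 0, -0.03, 0, 0, 0], [0, 0.046, 0.01, 0, 0, 0, 0], [0, 0.046, 0.01, 0, 0, 0, 0], [0, 0.046, 0.01, 0, 0, 0, 0]]}}

```text
time_s: 32.1
ee_pos: [0.4509, -0.0927, 0.0977]
eef_rot: [3.141, 0.0, 1.605]
force: [1.1, -0.7, -0.8]
grip_width: 0.0298
grip_force: 15.0
```

Request:
{"name": "servo_tool", "arguments": {"plan": [[0, 0.046, 0.01, 0, 0, 0, 0], [0, 0.046, 0.01, 0, 0, 0, 0], [0, 0.046, 0.01, 0, 0, 0, 0], [0, 0.046, 0.01, 0, 0, 0, 0], [0, 0.046, 0.01, 0, 0, 0, 0], [0, 0.046, 0.011, 0, 0, 0, 0], [0, 0.046, 0.011, 0, 0, 0, 0], [0, 0.046, 0.011, 0, 0, 0, 0]]}}

```text
time_s: 33.1
ee_pos: [0.521, 0.2782, 0.0976]
eef_rot: [3.141, -0.0, 1.606]
force: [1.0, -0.8, -0.5]
grip_width: 0.0296
grip_force: 15.0
```

Request:
{"name": "servo_tool", "arguments": {"plan": [[0, 0.046, 0.011, 0, 0, 0, 0], [0, 0.047, 0.011, 0, 0, 0, 0], [0, 0.047, 0.011, 0, 0, 0, 0], [0, 0, 0, 0.03, 0, 0, 0], [0, 0, 0, 0.01, 0, 0, 0], [0, 0, 0, 0, 0, 0, 0], [0, 0, 0, 0, 0, 0, 0], [0, 0, 0, 0, 0, 0, 0]]}}

```text
time_s: 34.1
ee_pos: [0.5495, 0.4176, 0.0586]
eef_rot: [3.14, -0.001, 1.605]
force: [0.8, -0.4, 0.1]
grip_width: 0.0296
grip_force: 15.0
```

```bash
python3 mv.py 550,419,-24,1.6; python3 look.py "(.47,.63,.32,.47)" .038 .052 wrist
```

```text
t 34.1 tcp [549. 418.  59.] [ 3.140e+00 -1.000e-03  1.605e+00] w 29.6 gf 15.0 q [0.6  0.71 1.18 0.   1.26 0.56]
550,419,-24,1.6 shift [ 1.  1. 83.] turn 0.005
wrist
[325. 236.] 3715 [550. 412.] [117.  82.] -3.12 [39. 45. 47.]
```

Request:
{"name": "servo_tool", "arguments": {"plan": [[0, 0.001, 0.001, 0.03, 0, 0, 0], [0, 0, 0, 0.03, 0, 0, 0], [0, 0, 0, 0.015, 0, 0, 0], [0, 0, 0, 0.008, 0, 0, 0], [50, 0, 0, 0, 0, 0, 0], [50, 0, 0, 0, 0, 0, 0], [50, 0, 0, 0, 0, 0, 0], [50, 0, 0, -0.02, 0, 0, 0]]}}

```text
time_s: 35.15
ee_pos: [0.5493, 0.4182, -0.006]
eef_rot: [-3.14, 0.001, 1.606]
force: [0.5, -0.3, 0.4]
grip_width: 0.0472
grip_force: 0.0
```

Request:
{"name": "servo_tool", "arguments": {"plan": [[50, 0, 0, -0.05, 0, 0, 0], [60, 0, 0, -0.05, 0, 0, 0], [60, -0.047, 0.002, 0, 0, 0, 0], [60, -0.047, 0.002, 0, 0, 0, 0], [60, -0.047, 0.002, 0, 0, 0, 0], [60, -0.047, 0.002, 0, 0, 0, 0], [60, -0.047, 0.002, 0, 0, 0, 0], [60, -0.047, 0.002, 0, 0, 0, 0]]}}

```text
time_s: 36.15
ee_pos: [0.5721, 0.1359, 0.0962]
eef_rot: [3.139, -0.0, 1.606]
force: [0.7, -0.4, 1.0]
grip_width: 0.0564
grip_force: 0.0
```

Request:
{"name": "servo_tool", "arguments": {"plan": [[60, -0.047, 0.002, 0, 0, 0, 0], [60, -0.047, 0.002, 0, 0, 0, 0], [60, -0.047, 0.002, 0, 0, 0, 0], [60, -0.047, 0.002, 0, 0, 0, 0], [60, -0.047, 0.003, 0, 0, 0, 0], [60, -0.048, 0.003, 0, 0, 0, 0], [60, -0.048, 0.003, 0, 0, 0, 0], [60, -0.048, 0.003, 0, 0, 0, 0]]}}

```text
time_s: 37.15
ee_pos: [0.6053, -0.2425, 0.0963]
eef_rot: [3.14, 0.001, 1.606]
force: [-0.3, 0.1, -0.1]
grip_width: 0.0567
grip_force: 0.0
```

```bash
python3 look.py "(.5,.68,-.3,-.18)" .012 .036 wrist,scene; python3 mv.py 606,-242,-31,1.6
```

```text
wrist
[325. 233.] 1226 [ 606. -243.] [29. 30.] -3.07 [16. 26. 31.]
scene
[239. 217.] 113 [ 607. -240.] [27. 27.] 2.44 [14. 23. 31.]
t 37.2 tcp [ 605. -245.   96.] [3.140e+00 1.000e-03 1.602e+00] w 56.3 gf 0.0 q [-0.44  0.59  1.28 -0.    1.27 -0.47]
606,-242,-31,1.6 shift [  3.   1. 127.] turn 0.002
```

Request:
{"name": "servo_tool", "arguments": {"plan": [[60, 0.001, 0.001, 0.035, 0, 0, 0], [60, 0, 0, 0.035, 0, 0, 0], [60, 0, 0, 0.035, 0, 0, 0], [60, 0, 0, 0.015, 0, 0, 0], [60, 0, 0, 0.007, 0, 0, 0], [0, 0, 0, 0, 0, 0, 0], [0, 0, 0, 0, 0, 0, 0], [0, 0, 0, 0, 0, 0, 0]], "force": 15}}

```text
time_s: 38.25
ee_pos: [0.6064, -0.2399, -0.0318]
eef_rot: [3.141, 0.0, 1.606]
force: [-0.0, -0.7, -0.1]
grip_width: 0.0295
grip_force: 2.2
```

Request:
{"name": "servo_tool", "arguments": {"plan": [[0, 0, 0, 0, 0, 0, 0], [0, 0, 0, 0, 0, 0, 0], [0, 0, 0, 0, 0, 0, 0], [0, 0, 0, -0.025, 0, 0, 0], [0, 0, 0, -0.035, 0, 0, 0], [0, 0, 0, -0.035, 0, 0, 0], [0, 0, 0, -0.035, 0, 0, 0], [0, 0.047, -0.003, 0, 0, 0, 0]]}}

```text
time_s: 39.25
ee_pos: [0.6024, -0.1948, 0.1001]
eef_rot: [3.137, 0.002, 1.603]
force: [1.0, 0.7, -0.7]
grip_width: 0.0295
grip_force: 15.0
```

Request:
{"name": "servo_tool", "arguments": {"plan": [[0, 0.047, -0.003, 0, 0, 0, 0], [0, 0.047, -0.003, 0, 0, 0, 0], [0, 0.047, -0.003, 0, 0, 0, 0], [0, 0.047, -0.003, 0, 0, 0, 0], [0, 0.047, -0.003, 0, 0, 0, 0], [0, 0.047, -0.003, 0, 0, 0, 0], [0, 0.047, -0.003, 0, 0, 0, 0], [0, 0.047, -0.003, 0, 0, 0, 0]]}}

```text
time_s: 40.25
ee_pos: [0.5639, 0.1835, 0.0975]
eef_rot: [3.141, 0.0, 1.606]
force: [0.1, -0.3, -0.3]
grip_width: 0.0299
grip_force: 15.0
```

Request:
{"name": "servo_tool", "arguments": {"plan": [[0, 0.047, -0.002, 0, 0, 0, 0], [0, 0.047, -0.002, 0, 0, 0, 0], [0, 0.047, -0.002, 0, 0, 0, 0], [0, 0.048, -0.002, 0, 0, 0, 0], [0, 0, 0, 0.035, 0, 0, 0], [0, 0, 0, 0, 0, 0, 0], [0, 0, 0, 0, 0, 0, 0], [0, 0, 0, 0, 0, 0, 0]]}}

```text
time_s: 41.25
ee_pos: [0.5504, 0.3705, 0.064]
eef_rot: [3.14, -0.001, 1.605]
force: [-0.3, -0.3, -0.1]
grip_width: 0.0297
grip_force: 15.0
```

```bash
python3 mv.py 550,371,-24,1.6; python3 look.py "(.49,.61,.34,.45)" .012 .04 top,wrist
```

```text
t 41.2 tcp [550. 370.  64.] [ 3.140e+00 -1.000e-03  1.605e+00] w 29.7 gf 15.0 q [ 0.54  0.64  1.27 -0.    1.23  0.5 ]
550,371,-24,1.6 shift [ 1. -0. 88.] turn 0.005
top
[131. 221.] 33 [605. 374.] [ 1. 57.] 1.57 [13. 32. 35.]
[105. 239.] 11 [566. 426.] [ 3. 12.] 2.56 [18. 28. 33.]
wrist
[340. 190.] 5507 [551. 395.] [109. 109.] -2.84 [15. 29. 39.]
```

Request:
{"name": "servo_tool", "arguments": {"plan": [[0, 0.001, 0, 0.035, 0, 0, 0], [0, 0, 0, 0.03, 0, 0, 0], [0, 0, 0, 0.015, 0, 0, 0], [0, 0, 0, 0.008, 0, 0, 0], [50, 0, 0, 0, 0, 0, 0], [50, 0, 0, 0, 0, 0, 0], [50, 0, 0, 0, 0, 0, 0], [50, 0, 0, -0.02, 0, 0, 0]]}}

```text
time_s: 42.35
ee_pos: [0.5489, 0.3713, -0.0058]
eef_rot: [-3.14, 0.001, 1.606]
force: [0.1, -0.2, -1.0]
grip_width: 0.0468
grip_force: 0.0
```

Request:
{"name": "servo_tool", "arguments": {"plan": [[50, 0, 0, -0.05, 0, 0, 0], [50, 0, 0, -0.05, 0, 0, 0], [50, -0.047, 0, -0.02, 0, 0, 0], [50, -0.047, 0, -0.02, 0, 0, 0], [50, -0.047, 0, -0.02, 0, 0, 0], [50, -0.047, 0, -0.02, 0, 0, 0], [50, -0.047, 0, 0, 0, 0, 0], [50, -0.02, 0, 0, 0, 0, 0]]}}

```text
time_s: 43.35
ee_pos: [0.5587, 0.1149, 0.1762]
eef_rot: [3.139, -0.0, 1.604]
force: [-0.6, 0.9, 0.3]
grip_width: 0.0469
grip_force: 0.0
```

Run:
```python
from station import ctrl
from h import *
t=ctrl.camera("top"); w=ctrl.camera("wrist"); s=ctrl.camera("scene")
for n,c in(("top3",t),("wr3",w),("sc3",s)): np.savez(n+".npz",**c)
def up(c,r): 
    y0,y1,x0,x1=r; im=c["pixels"][y0:y1,x0:x1,::-1]; return cv2.resize(im,(390,390),interpolation=cv2.INTER_CUBIC)
cv2.imwrite("pics/tr.png",np.hstack([up(t,(180,310,260,390)),cv2.resize(w["pixels"][...,::-1],(390,390))]))
print(ctrl.get_obs()["ee_pos"])
for n,c in(("top",t),("scene",s),("wrist",w)):
    P=cloud(c); print(n)
    for b in blobs(P,.03,.05,(.42,.72,-.15,.1),15): print(*b)
P=cloud(s)
for b in blobs(P,.005,.05,(.5,.6,.34,.45),15): print(*b)
```

```text
[0.55857925 0.1169102  0.17503549]
top
[323. 230.] 4289 [588. -22.] [169. 188.] 1.67 [31. 35. 42.]
[367. 259.] 15 [ 530. -113.] [ 4. 19.] 2.44 [30. 33. 34.]
[324. 264.] 43 [517. -22.] [18. 43.] 1.98 [30. 32. 35.]
scene
[308. 256.] 2721 [604. -19.] [137. 188.] 1.65 [31. 33. 42.]
wrist
[336. 313.] 8952 [563.  15.] [122. 111.] 1.66 [31. 34. 35.]
[430. 317.] 191 [666.  19.] [10. 27.] 2.03 [40. 44. 46.]
[341. 419.] 1903 [ 572. -103.] [124.  30.] -3.07 [31. 34. 35.]
[465. 344.] 285 [550. 341.] [ 9. 99.] 3.13 [ 6. 30. 45.]
[477. 358.] 295 [539. 369.] [29. 51.] 2.94 [ 6. 26. 33.]
[505. 389.] 245 [572. 431.] [55. 30.] -2.46 [19. 29. 36.]
```

View pics/tr.png

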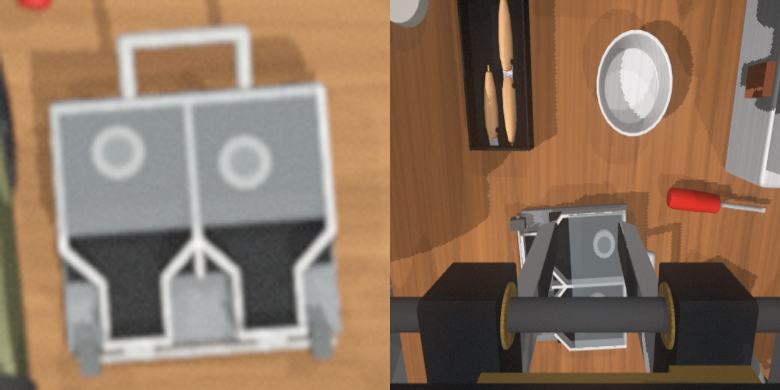

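The tray is seen flat with both coins under the cover, one per lane: crop (118,152) and (245,162). The bar is at the far end, crop (185,38). I'll fit the bar from two views.

```bash
python3 - <<'E'
from h import *
for n in("top3","sc3","wr3"):
    c=load(n+".npz");P=cloud(c)
    for lo,x0 in((.036,.645),):
        m=(P[...,2]>lo)&(P[...,2]<.06)&(P[...,0]>x0)&(P[...,0]<.72)&(abs(P[...,1]+.01)<.07)
        q=P[m]
        if len(q)<10: print(n,"none",len(q)); continue
        r=cv2.minAreaRect((q[:,:2]*1000).astype(np.float32)); w,V=np.linalg.eigh(np.cov(q[:,:2].T))
        print(n,len(q),"c",np.array(r[0]).round(1),np.array(r[1]).round(1),r[2],"pca",np.arctan2(V[1,1],V[0,1]).round(3),"mean",(q.mean(0)*1000).round(1),"z95",np.percentile(q[:,2],95).round(4))
# tray yaw & edges from walls: image-based rect of bright (aluminium) walls at z~.03
c=load("top3.npz");P=cloud(c)
m=(P[...,2]>.024)&(P[...,2]<.05)&(P[...,0]>.42)&(P[...,0]<.64)&(abs(P[...,1]+.02)<.13)
q=P[m]; r=cv2.minAreaRect((q[:,:2]*1000).astype(np.float32)); print("tray body",r)
E
python3 look.py "(.5,.6,.345,.445)" .008 .05 top,scene
```

```text
top3 289 c [659.7 -16.6] [28.7 88.1] 0.15045945346355438 pca 1.62 mean [663.1 -18.4  44.1] z95 0.0488
sc3 226 c [660.3 -14. ] [25.4 88.3] 2.3913848400115967 pca 1.649 mean [665.3 -11.6  42.2] z95 0.0455
wr3 191 c [666.3  19.1] [10.1 27.1] 32.84366226196289 pca 2.026 mean [663.   21.8  44. ] z95 0.0463
tray body ((544.6806640625, -24.08869171142578), (194.03475952148438, 189.78355407714844), 89.93596649169922)
top
[104. 235.] 193 [577. 432.] [30. 26.] -3.01 [14. 29. 35.]
[135. 248.] 190 [551. 370.] [36. 32.] 2.3 [ 9. 30. 35.]
[121. 260.] 11 [525. 399.] [ 6. 15.] 1.93 [ 8.  9. 11.]
scene
[477. 358.] 276 [551. 368.] [27. 27.] 1.79 [13. 27. 34.]
[504. 389.] 209 [576. 432.] [24. 25.] 1.65 [23. 29. 37.]
```

Run:
```python
from h import *
t=load("top3.npz"); s=load("sc3.npz")
for nm,a in(("barL",(299.5,193)),("barR",(342.5,190.2)),("farL",(278,214.7)),("farR",(367,208.7)),("nearL",(294,299)),("nearR",(368.5,294)),("coinL",(299.5,231)),("coinR",(341.5,233.7))):
    h=.04 if nm[:3]=="bar" else .03 if nm[0] in"f" else .026 if nm[:4]=="near" else .022
    print(nm,(ray(t,*a,h)[:2]*1000).round(1))
for n,c in(("t",t),("s",s)):
    P=cloud(c); m=(P[...,2]>.03)&(P[...,0]>.60)&(P[...,0]<.72)&(abs(P[...,1]+.015)<.035)
    q=P[m]; f=q[:,0]-(-(q[:,1]+.015)*np.tan(.06)); h=np.histogram(f,bins=np.arange(.6,.7,.004)); print(n,h[0])
```

```text
barL [663.4  26.4]
barR [669.7 -61.5]
farL [619.6  70.7]
farR [ 633.1 -112.6]
nearL [446.8  36.4]
nearR [ 457.9 -116.1]
coinL [586.8  26.4]
coinR [581.7 -60.6]
t [62 67 66 66 65 64 42  3  3  4  4  4  2  2  2 46 68 51  3  0  0  0  0  0]
s [33 45 39 47 36 45 38  0  0  0  0  1  0  0  0 16 52 75  2  0  0  0  0  0]
```

The tray has yaw 0.073, bar centre (667,-16) and z≈0.040, which puts the hinge at about (454,-32). All of that fits the given sizes. I'll grasp the bar with yaw 1.644.

```bash
python3 mv.py 667,-16,60,1.644 667,-16,-13,1.644
```

```text
t 43.6 tcp [558. 118. 175.] [ 3.142 -0.     1.607] w 46.8 gf 0.0 q [0.14 0.34 1.45 0.   1.35 0.11]
667,-16,60,1.644 shift [-138.  104.  115.] turn -0.037
667,-16,-13,1.644 shift [ 0.  0. 73.] turn -0.0
```

Request:
{"name": "servo_tool", "arguments": {"plan": [[30, -0.034, 0.026, 0, 0, 0, 0], [30, -0.034, 0.026, 0, 0, 0, 0], [30, -0.035, 0.026, 0, 0, 0, 0], [30, -0.035, 0.026, 0, 0, 0, 0], [30, 0, 0, 0.035, 0, 0, -0.037], [30, 0, 0, 0.04, 0, 0, 0], [30, 0, 0, 0.04, 0, 0, 0], [30, 0, 0, 0, 0, 0, 0]], "force": 12}}

```text
time_s: 44.6
ee_pos: [0.6657, -0.0159, 0.0563]
eef_rot: [-3.136, -0.001, 1.644]
force: [-0.7, -0.1, 0.9]
grip_width: 0.0282
grip_force: 0.0
```

```bash
python3 - <<'E'
from station import ctrl
from h import *
c=ctrl.camera("wrist"); P=cloud(c); cv2.imwrite("pics/w5.png",c["pixels"][...,::-1])
m=(P[...,2]>.032)&(P[...,2]<.052)&(P[...,0]>.645)&(P[...,0]<.70)&(abs(P[...,1]+.016)<.05)
q=P[m]; print(len(q)); 
if len(q)>10: print(cv2.minAreaRect((q[:,:2]*1000).astype(np.float32)),(q.mean(0)*1000).round(1),np.percentile(q[:,2],95))
E
python3 mv.py 667,-16,-13,1.644
```

```text
3013
((658.4185791015625, -16.45229721069336), (25.657936096191406, 89.46821594238281), 4.34081506729126) [663.3 -13.9  43.5] 0.04623575753719518
t 44.6 tcp [667. -16.  59.] [-3.14  -0.     1.644] w 27.9 gf 0.0 q [-0.08  0.66  1.26  0.    1.23 -0.15]
667,-16,-13,1.644 shift [ 0. -0. 72.] turn 0.0
```

View pics/w5.png

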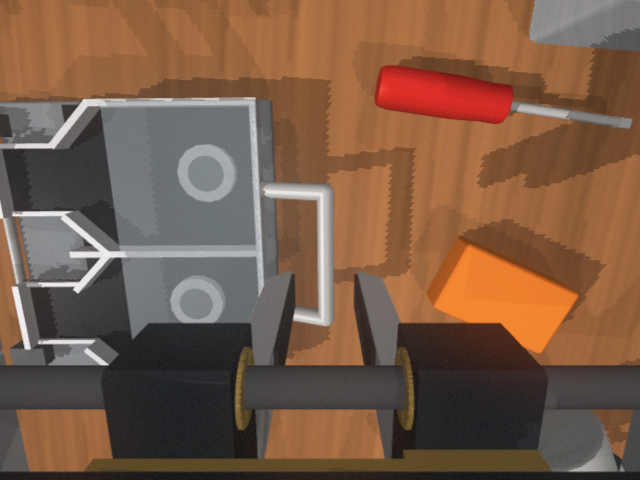

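The bar, columns 320–330 and rows 190–320, sits centred between the fingers. I'll lower and close on it.

Request:
{"name": "servo_tool", "arguments": {"plan": [[30, 0, 0, 0.025, 0, 0, 0], [30, 0, 0, 0.025, 0, 0, 0], [30, 0, 0, 0.015, 0, 0, 0], [30, 0, 0, 0.007, 0, 0, 0], [0, 0, 0, 0, 0, 0, 0], [0, 0, 0, 0, 0, 0, 0], [0, 0, 0, 0, 0, 0, 0], [0, 0, 0, 0, 0, 0, 0]], "force": 12}}

```text
time_s: 45.65
ee_pos: [0.6665, -0.0175, -0.0117]
eef_rot: [-3.14, -0.0, 1.643]
force: [-10.3, -0.7, 5.9]
grip_width: 0.0097
grip_force: 12.0
```

Request:
{"name": "servo_tool", "arguments": {"plan": [[0, 0, 0, 0, 0, 0, 0], [0, 0, 0, 0, 0, 0, 0], [0, 0, -0.001, -0.009, 0, 0, 0], [0, 0, -0.002, -0.008, 0, 0, 0], [0, 0, -0.002, -0.009, 0, 0, 0], [0, 0, -0.002, -0.008, 0, 0, 0], [0, 0, 0, 0, 0, 0, 0], [0, 0, 0, 0, 0, 0, 0]]}}

```text
time_s: 46.65
ee_pos: [0.6591, -0.0181, 0.0212]
eef_rot: [-3.139, -0.0, 1.643]
force: [-8.0, -0.3, -5.5]
grip_width: 0.0096
grip_force: 12.0
```

The lift works with small forces, so I'll continue along the arc to about 0.64 rad.

Request:
{"name": "servo_tool", "arguments": {"plan": [[0, 0, -0.003, -0.008, 0, 0, 0], [0, 0, -0.003, -0.008, 0, 0, 0], [0, 0, -0.003, -0.008, 0, 0, 0], [0, 0, -0.004, -0.008, 0, 0, 0], [0, 0, -0.004, -0.008, 0, 0, 0], [0, 0, -0.004, -0.008, 0, 0, 0], [0, 0, -0.005, -0.007, 0, 0, 0], [0, 0, -0.005, -0.007, 0, 0, 0]]}}

```text
time_s: 47.65
ee_pos: [0.629, -0.0204, 0.0841]
eef_rot: [3.142, 0.0, 1.643]
force: [-3.7, -1.8, -5.7]
grip_width: 0.0094
grip_force: 12.0
```

Request:
{"name": "servo_tool", "arguments": {"plan": [[0, 0, -0.005, -0.007, 0, 0, 0], [0, 0, -0.005, -0.007, 0, 0, 0], [0, 0, -0.006, -0.006, 0, 0, 0], [0, 0, -0.006, -0.006, 0, 0, 0], [0, 0, 0, 0, 0, 0, 0], [0, 0, 0, 0, 0, 0, 0], [0, 0, 0, 0, 0, 0, 0], [0, 0, 0, 0, 0, 0, 0]]}}

```text
time_s: 48.65
ee_pos: [0.6083, -0.0219, 0.1099]
eef_rot: [3.139, 0.001, 1.643]
force: [3.1, -4.6, 0.3]
grip_width: 0.0093
grip_force: 12.0
```

Run:
```python
from station import ctrl
from h import *
s=ctrl.camera("scene"); t=ctrl.camera("top")
a=cv2.resize(s["pixels"][190:310,250:400,::-1],(400,320),interpolation=cv2.INTER_CUBIC)
b=cv2.resize(t["pixels"][180:310,260:390,::-1],(400,320),interpolation=cv2.INTER_CUBIC)
cv2.imwrite("pics/lift.png",np.hstack([a,b])); o=ctrl.get_obs(); print(o["ee_pos"],o["force"],o["grip_width"])
```

```text
[ 0.60828828 -0.02193533  0.10986308] [ 3.34837459 -4.2923944  -0.10353937] 0.009313016468375465
```

View pics/lift.png

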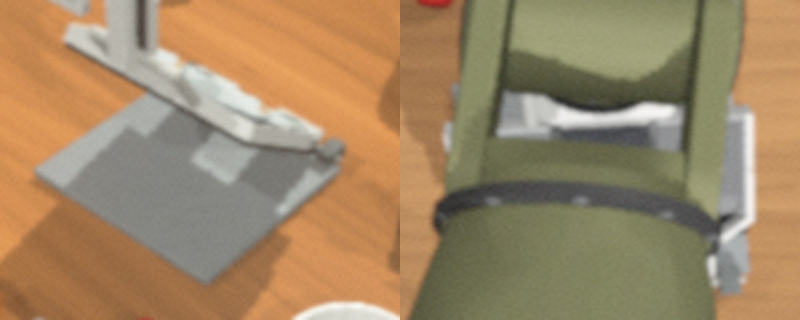

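The tray is up at about 0.63 rad, still held at the bar. I'll hold a moment, then lower along the reverse arc.

Request:
{"name": "servo_tool", "arguments": {"plan": [[0, 0, 0, 0, 0, 0, 0], [0, 0, 0, 0, 0, 0, 0], [0, 0, 0.006, 0.006, 0, 0, 0], [0, 0, 0.006, 0.006, 0, 0, 0], [0, 0, 0.005, 0.007, 0, 0, 0], [0, 0, 0.005, 0.007, 0, 0, 0], [0, 0, 0.005, 0.007, 0, 0, 0], [0, 0, 0.005, 0.007, 0, 0, 0]]}}

```text
time_s: 49.75
ee_pos: [0.6391, -0.0192, 0.0684]
eef_rot: [-3.14, -0.0, 1.643]
force: [-1.2, -1.9, -1.3]
grip_width: 0.0094
grip_force: 12.0
```

Request:
{"name": "servo_tool", "arguments": {"plan": [[0, 0, 0.004, 0.008, 0, 0, 0], [0, 0, 0.004, 0.008, 0, 0, 0], [0, 0, 0.004, 0.008, 0, 0, 0], [0, 0, 0.003, 0.008, 0, 0, 0], [0, 0, 0.003, 0.008, 0, 0, 0], [0, 0, 0.003, 0.008, 0, 0, 0], [0, 0, 0.002, 0.008, 0, 0, 0], [0, 0, 0.002, 0.009, 0, 0, 0]]}}

```text
time_s: 50.75
ee_pos: [0.6642, -0.0174, 0.0037]
eef_rot: [-3.141, -0.0, 1.643]
force: [-2.5, 3.9, -1.8]
grip_width: 0.0093
grip_force: 12.0
```

Request:
{"name": "servo_tool", "arguments": {"plan": [[0, 0, 0.002, 0.008, 0, 0, 0], [0, 0, 0.001, 0.007, 0, 0, 0], [0, 0, 0, 0, 0, 0, 0], [30, 0, 0, 0, 0, 0, 0], [30, 0, 0, 0, 0, 0, 0], [30, 0, 0, 0, 0, 0, 0], [30, 0, 0, -0.03, 0, 0, 0], [30, 0, 0, -0.04, 0, 0, 0]]}}

```text
time_s: 51.75
ee_pos: [0.6668, -0.0175, 0.0594]
eef_rot: [-3.14, -0.0, 1.643]
force: [-0.0, -0.3, 0.6]
grip_width: 0.0283
grip_force: 0.0
```

```bash
python3 mv.py 484,20,90,1.644 484,20,50,1.644
```

```text
t 51.8 tcp [667. -18.  59.] [-3.14  -0.     1.643] w 28.3 gf 0.0 q [-0.08  0.66  1.26 -0.    1.23 -0.15]
484,20,90,1.644 shift [  51. -180.  -31.] turn -0.001
484,20,50,1.644 shift [ 0.  0. 40.] turn -0.0
```

The tray is lowered and the bar released. Now to the left pocket, expected at about (478,16), turning to yaw 0.073 for a look.

Request:
{"name": "servo_tool", "arguments": {"plan": [[50, 0, 0, -0.03, 0, 0, 0], [50, 0.012, -0.046, 0, 0, 0, 0], [50, 0.012, -0.046, 0, 0, 0, 0], [50, 0.012, -0.047, 0, 0, 0, 0], [50, 0.012, -0.047, 0, 0, 0, 0], [50, 0, 0, 0, 0, 0, 0.175], [50, 0, 0, 0, 0, 0, 0.175], [50, 0, 0, 0, 0, 0, 0.175]]}}

```text
time_s: 52.75
ee_pos: [0.4785, 0.017, 0.0897]
eef_rot: [3.14, -0.0, 1.112]
force: [0.0, 0.3, -0.8]
grip_width: 0.0469
grip_force: 0.0
```

Request:
{"name": "servo_tool", "arguments": {"plan": [[50, 0, 0, 0, 0, 0, 0.175], [50, 0, 0, 0, 0, 0, 0.175], [50, 0, 0, 0, 0, 0, 0.175], [50, 0, 0, 0, 0, 0, 0.174], [50, 0, 0, 0, 0, 0, 0.174], [50, 0, 0, 0, 0, 0, 0.172], [50, 0, 0, 0, 0, 0, 0], [50, 0, 0, 0, 0, 0, 0]]}}

```text
time_s: 53.75
ee_pos: [0.4784, 0.017, 0.0895]
eef_rot: [3.142, -0.0, 0.077]
force: [-0.2, -0.3, -0.3]
grip_width: 0.0474
grip_force: 0.0
```

```bash
python3 mv.py
python3 - <<'E'
from station import ctrl
from h import *
c=ctrl.camera("wrist"); np.savez("w6.npz",**c); cv2.imwrite("pics/w6.png",c["pixels"][...,::-1])
print(proj(c,[.4781,.0163,.024]),proj(c,[.4849,-.0755,.024]))
E
```

```text
t 53.8 tcp [478.  17.  89.] [ 3.142 -0.     0.077] w 47.4 gf 0.0 q [-0.04  0.23  1.81 -0.    1.11  1.45]
[325.08560026 237.38590872] [450.99772606 237.65714363]
```

View pics/w6.png

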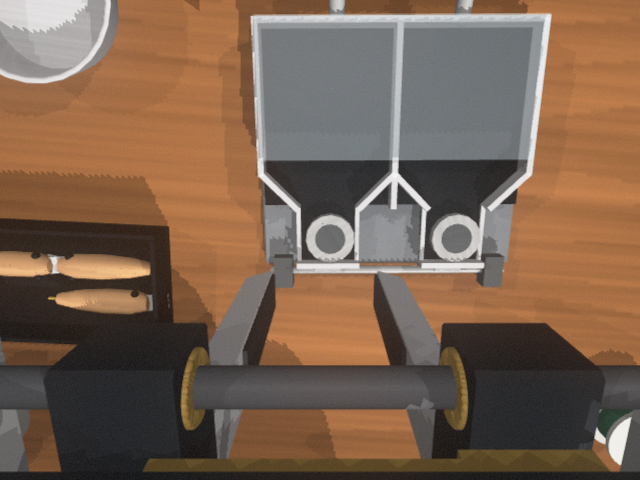

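Both coins rest in the pockets, at (330,239) and (455,238). I'll measure them from here.

Run:
```python
from h import *
c=load("w6.npz");P=cloud(c)
g=cv2.cvtColor(c["pixels"],cv2.COLOR_RGB2GRAY)
for u,v in((330,239),(455,238)):
    print(u,"depth z",np.nanmedian(P[v-12:v+12,u-12:u+12,2]).round(4), "lips",)
    w=g[v-35:v+22,u-32:u+32]
    ci=cv2.HoughCircles(cv2.GaussianBlur(w,(3,3),0),cv2.HOUGH_GRADIENT,1,30,param1=120,param2=12,minRadius=18,maxRadius=30)
    print(ci)
    print((ray(c,u,v,.024)[:2]*1000).round(1), [ (ray(c,u-32+k[0],v-35+k[1],.024)[:2]*1000).round(1) for k in (ci[0][:2] if ci is not None else [])])
    z=.02; m=(P[...,2]>.0215)&(P[...,2]<.03); vv,uu=np.mgrid[0:480,0:640]; m&=np.hypot(uu-u,vv-v)<23
    print("blob",(P[m].mean(0)*1000).round(1),np.percentile(P[m][:,0],[2,98]).round(4),np.percentile(P[m][:,1],[2,98]).round(4))
```

```text
330 depth z 0.0252 lips
[[[31.5 33.5 23.6]]]
[477.2  12.6] [array([478.3,  13.1])]
blob [477.4  12.7  24.9] [0.4618 0.4925] [-0.0023  0.0276]
455 depth z 0.0253 lips
[[[33.5 36.5 24.6]]]
[484.9 -78.5] [array([483.8, -79.7])]
blob [485.  -78.1  24.9] [0.4695 0.5001] [-0.0933 -0.0632]
```

Request:
{"name": "servo_tool", "arguments": {"plan": [[47, 0.001, 0.004, 0.03, 0, 0, 0.004], [47, 0, 0, 0.03, 0, 0, 0], [47, 0, 0, 0.025, 0, 0, 0], [47, 0, 0, 0.01, 0, 0, 0], [47, 0, 0, 0, 0, 0, 0], [47, 0, 0, 0, 0, 0, 0], [47, 0, 0, 0, 0, 0, 0], [47, 0, 0, 0, 0, 0, 0]], "force": 25}}

```text
time_s: 54.8
ee_pos: [0.4798, 0.0131, -0.0052]
eef_rot: [3.141, -0.001, 0.069]
force: [0.4, -0.2, -0.2]
grip_width: 0.0437
grip_force: 0.0
```

```bash
python3 mv.py 479,13,-18,.073
python3 - <<'E'
from station import ctrl
from h import *
c=ctrl.camera("wrist"); cv2.imwrite("pics/w7.png",c["pixels"][150:330,190:470,::-1]); P=cloud(c); np.savez("w7.npz",**c)
m=(P[...,2]>.022)&(P[...,2]<.03)&(np.hypot(P[...,0]-.4775,P[...,1]-.013)<.019); print(m.sum(),(P[m].mean(0)*1000).round(1),np.percentile(P[m][:,1],[1,99]).round(4))
o=ctrl.get_obs();p=o["ee_pos"];q=P[...,:2]-p[:2]
for s in(-1,1):
    k=(abs(q[...,0])<.011)&(s*q[...,1]>.021)&(s*q[...,1]<.034)&(P[...,2]>.026)
    print(s,np.sort(P[...,2][k])[:30:6].round(4))
E
```

```text
t 54.8 tcp [480.  13.  -5.] [ 3.141e+00 -1.000e-03  6.900e-02] w 43.7 gf 0.0 q [-0.05  0.37  1.87 -0.    0.89  1.45]
479,13,-18,.073 shift [-1.  0. 13.] turn -0.004
3820 [478.   12.7  24.9] [-0.0037  0.0292]
-1 [0.0331 0.0342 0.0348 0.0353 0.0359]
1 [0.0334 0.0337 0.0346 0.0351 0.0353]
```

View pics/w7.png

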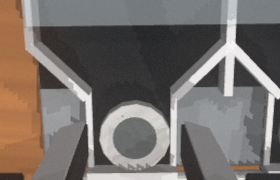

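The fingers straddle the coin evenly, crop columns 85 and 185 about 135, with the tips measured at z≈0.033. I'll lower 13 mm and grip.

Request:
{"name": "servo_tool", "arguments": {"plan": [[47, 0, 0, 0.006, 0, 0, 0], [47, 0, 0, 0.004, 0, 0, 0], [47, 0, 0, 0.003, 0, 0, 0], [0, 0, 0, 0, 0, 0, 0], [0, 0, 0, 0, 0, 0, 0], [0, 0, 0, 0, 0, 0, 0], [0, 0, 0, 0, 0, 0, 0], [0, 0, 0, 0, 0, 0, 0]], "force": 25}}

```text
time_s: 55.85
ee_pos: [0.4796, 0.0131, -0.0186]
eef_rot: [-3.142, -0.0, 0.069]
force: [0.4, 0.5, 0.2]
grip_width: 0.0346
grip_force: 25.0
```

Request:
{"name": "servo_tool", "arguments": {"plan": [[0, 0, 0, 0, 0, 0, 0], [0, 0, 0, -0.005, 0, 0, 0], [0, 0, 0, -0.01, 0, 0, 0], [0, 0, 0, -0.02, 0, 0, 0], [0, 0, 0, -0.03, 0, 0, 0], [0, 0, 0, -0.03, 0, 0, 0], [0, 0, 0, -0.01, 0, 0, 0], [0, 0, 0, 0, 0, 0, 0]]}}

```text
time_s: 56.85
ee_pos: [0.4796, 0.0131, 0.0865]
eef_rot: [3.141, -0.001, 0.069]
force: [0.1, 0.2, -1.4]
grip_width: 0.0349
grip_force: 25.0
```

```bash
python3 mv.py 622,214,87,.073 622,214,-12,.073
```

```text
t 56.9 tcp [480.  13.  86.] [ 3.141e+00 -1.000e-03  6.900e-02] w 34.9 gf 25.0 q [-0.05  0.23  1.81 -0.    1.1   1.45]
622,214,87,.073 shift [ 156. -191.   -1.] turn -0.004
622,214,-12,.073 shift [ 0.  0. 99.] turn -0.0
```

Request:
{"name": "servo_tool", "arguments": {"plan": [[0, 0.028, -0.038, 0, 0, 0, 0], [0, 0.028, -0.038, 0, 0, 0, 0], [0, 0.028, -0.038, 0, 0, 0, 0], [0, 0.028, -0.039, 0, 0, 0, 0], [0, 0.028, -0.039, 0, 0, 0, 0], [0, 0, 0, 0.02, 0, 0, 0], [0, 0, 0, 0.02, 0, 0, 0], [0, 0, 0, 0, 0, 0, 0]]}}

```text
time_s: 57.85
ee_pos: [0.6046, 0.2135, 0.0437]
eef_rot: [3.141, 0.004, 0.068]
force: [0.3, -0.0, -0.3]
grip_width: 0.035
grip_force: 25.0
```

```bash
python3 mv.py 607,214,-20,.073; python3 look.py "(.54,.7,.13,.3)" .028 .04 wrist,top
```

```text
t 57.9 tcp [605. 213.  44.] [3.141 0.004 0.068] w 35.0 gf 25.0 q [ 0.28  0.62  1.36 -0.    1.17  1.78]
607,214,-20,.073 shift [ 2. -0. 64.] turn -0.005
wrist
[327. 199.] 3797 [632. 214.] [ 86. 106.] 1.62 [29. 32. 34.]
top
[213. 190.] 44 [671. 205.] [31.  7.] 1.41 [28. 33. 36.]
[222. 233.] 41 [581. 185.] [ 8. 36.] 2.17 [29. 33. 36.]
```

Now I'll lower into the dish, release and go back for the right coin at (485,-78).

Request:
{"name": "servo_tool", "arguments": {"plan": [[0, 0.002, 0, 0.025, 0, 0, 0], [0, 0, 0, 0.02, 0, 0, 0], [0, 0, 0, 0.012, 0, 0, 0], [0, 0, 0, 0.007, 0, 0, 0], [0, 0, 0, 0, 0, 0, 0], [43, 0, 0, 0, 0, 0, 0], [43, 0, 0, 0, 0, 0, 0], [43, 0, 0, 0, 0, 0, 0]]}}

```text
time_s: 58.95
ee_pos: [0.6082, 0.2145, -0.0173]
eef_rot: [-3.141, -0.001, 0.069]
force: [-0.4, -0.4, 0.3]
grip_width: 0.0406
grip_force: 0.0
```

Request:
{"name": "servo_tool", "arguments": {"plan": [[43, 0, 0, -0.03, 0, 0, 0], [43, 0, 0, -0.04, 0, 0, 0], [43, 0, 0, -0.04, 0, 0, 0], [47, -0.028, 0.038, 0, 0, 0, 0], [47, -0.028, 0.038, 0, 0, 0, 0], [47, -0.028, 0.038, 0, 0, 0, 0], [47, -0.028, 0.038, 0, 0, 0, 0], [47, -0.028, 0.038, 0, 0, 0, 0]]}}

```text
time_s: 59.95
ee_pos: [0.4806, 0.0141, 0.0927]
eef_rot: [3.141, -0.001, 0.069]
force: [0.8, -1.6, -0.1]
grip_width: 0.0441
grip_force: 0.0
```

Request:
{"name": "servo_tool", "arguments": {"plan": [[47, 0.014, 0.046, 0, 0, 0, 0], [47, 0, 0.046, 0, 0, 0, 0], [47, 0, 0, 0, 0, 0, 0], [47, 0, 0, 0, 0, 0, 0], [47, 0, 0, 0, 0, 0, 0], [47, 0, 0, 0, 0, 0, 0], [47, 0, 0, 0, 0, 0, 0], [47, 0, 0, 0, 0, 0, 0]]}}

```text
time_s: 60.95
ee_pos: [0.5017, -0.0754, 0.0924]
eef_rot: [-3.142, -0.0, 0.069]
force: [-1.0, -0.6, 0.4]
grip_width: 0.0443
grip_force: 0.0
```

```bash
python3 mv.py 487,-78,-5,.073
python3 - <<'E'
from station import ctrl
from h import *
c=ctrl.camera("wrist"); P=cloud(c); 
m=(P[...,2]>.0225)&(P[...,2]<.03)&(np.hypot(P[...,0]-.485,P[...,1]+.078)<.0185); print(m.sum(),(P[m].mean(0)*1000).round(1),np.percentile(P[m],[1,99],axis=0).round(4).tolist())
s=ctrl.camera("scene"); P=cloud(s); m=(np.hypot(P[...,0]-.621,P[...,1]-.215)<.035); print("dish z",np.percentile(P[m][:,2],[5,50,90]))
u,v=proj(s,[.621,.215,.01]); u,v=int(u),int(v); cv2.imwrite("pics/dish.png",cv2.resize(s["pixels"][v-40:v+40,u-45:u+45,::-1],None,fx=4,fy=4,interpolation=cv2.INTER_CUBIC))
E
```

```text
t 61.0 tcp [502. -75.  92.] [-3.142 -0.     0.069] w 44.3 gf 0.0 q [-0.22  0.28  1.73  0.    1.13  1.28]
487,-78,-5,.073 shift [-15.   2.  97.] turn -0.004
1685 [485.5 -79.   24.9] [[0.4672, -0.0952, 0.0231], [0.5021, -0.0628, 0.0267]]
dish z [0.00331616 0.00564882 0.01327384]
```

View pics/dish.png

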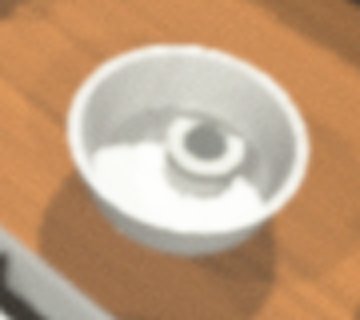

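Coin 1 lies flat in the dish. Descending for coin 2 at (485,-79).

Request:
{"name": "servo_tool", "arguments": {"plan": [[47, -0.015, 0.003, 0, 0, 0, -0.004], [47, 0, 0, 0.03, 0, 0, 0], [47, 0, 0, 0.03, 0, 0, 0], [47, 0, 0, 0.025, 0, 0, 0], [47, 0, 0, 0.012, 0, 0, 0], [47, 0, 0, 0, 0, 0, 0], [47, 0, 0, 0, 0, 0, 0], [47, 0, 0, 0, 0, 0, 0]]}}

```text
time_s: 62.05
ee_pos: [0.4875, -0.0797, -0.0038]
eef_rot: [3.141, -0.001, 0.073]
force: [-0.2, 0.8, -0.5]
grip_width: 0.0443
grip_force: 0.0
```

```bash
python3 - <<'E'
from station import ctrl
from h import *
c=ctrl.camera("wrist"); P=cloud(c)
m=(P[...,2]>.0225)&(P[...,2]<.03)&(np.hypot(P[...,0]-.485,P[...,1]+.078)<.0195); print(m.sum(),(P[m].mean(0)*1000).round(1),np.percentile(P[m],[1,99],axis=0).round(4).tolist())
E
python3 mv.py 487,-78.7,-18.5,.073
```

```text
3800 [485.2 -79.1  24.9] [[0.4664, -0.0955, 0.0232], [0.5021, -0.0627, 0.0269]]
t 62.1 tcp [487. -80.  -4.] [ 3.141e+00 -1.000e-03  7.300e-02] w 44.3 gf 0.0 q [-0.24  0.4   1.84 -0.    0.91  1.26]
487,-78.7,-18.5,.073 shift [-0. -1. 15.] turn -0.0
```

Request:
{"name": "servo_tool", "arguments": {"plan": [[47, 0, -0.001, 0.006, 0, 0, 0], [47, 0, 0, 0.005, 0, 0, 0], [47, 0, 0, 0.003, 0, 0, 0], [0, 0, 0, 0, 0, 0, 0], [0, 0, 0, 0, 0, 0, 0], [0, 0, 0, 0, 0, 0, 0], [0, 0, 0, 0, 0, 0, 0], [0, 0, 0, 0, 0, 0, 0]], "force": 25}}

```text
time_s: 63.1
ee_pos: [0.4869, -0.0786, -0.0186]
eef_rot: [3.142, -0.0, 0.073]
force: [0.3, 0.5, -0.6]
grip_width: 0.0344
grip_force: 25.0
```

Request:
{"name": "servo_tool", "arguments": {"plan": [[0, 0, 0, 0, 0, 0, 0], [0, 0, 0, -0.005, 0, 0, 0], [0, 0, 0, -0.01, 0, 0, 0], [0, 0, 0, -0.02, 0, 0, 0], [0, 0, 0, -0.03, 0, 0, 0], [0, 0, 0, -0.03, 0, 0, 0], [0, 0, 0, -0.01, 0, 0, 0], [0, 0, 0, 0, 0, 0, 0]]}}

```text
time_s: 64.1
ee_pos: [0.487, -0.0786, 0.0865]
eef_rot: [3.141, -0.001, 0.073]
force: [-0.7, 0.1, -1.6]
grip_width: 0.0348
grip_force: 25.0
```

Request:
{"name": "servo_tool", "arguments": {"plan": [[0, 0.024, -0.04, 0, 0, 0, 0], [0, 0.024, -0.04, 0, 0, 0, 0], [0, 0.024, -0.04, 0, 0, 0, 0], [0, 0.024, -0.04, 0, 0, 0, 0], [0, 0.025, -0.04, 0, 0, 0, 0], [0, 0.025, -0.04, 0, 0, 0, 0], [0, 0.025, -0.041, 0, 0, 0, 0], [0, 0, 0, 0.03, 0, 0, 0]]}}

```text
time_s: 65.1
ee_pos: [0.638, 0.2171, 0.0556]
eef_rot: [-3.141, -0.002, 0.076]
force: [-0.1, -0.3, -1.5]
grip_width: 0.0349
grip_force: 25.0
```

```bash
python3 mv.py 637,214,-20,.073
```

```text
t 65.1 tcp [638. 217.  56.] [-3.141e+00 -2.000e-03  7.600e-02] w 34.9 gf 25.0 q [0.27 0.67 1.24 0.   1.23 1.77]
637,214,-20,.073 shift [-1.  3. 76.] turn 0.003
```

Request:
{"name": "servo_tool", "arguments": {"plan": [[0, -0.001, 0.003, 0.03, 0, 0, 0], [0, 0, 0, 0.025, 0, 0, 0], [0, 0, 0, 0.013, 0, 0, 0], [0, 0, 0, 0.005, 0, 0, 0], [0, 0, 0, 0, 0, 0, 0], [43, 0, 0, 0, 0, 0, 0], [43, 0, 0, 0, 0, 0, 0], [43, 0, 0, 0, 0, 0, 0]]}}

```text
time_s: 66.1
ee_pos: [0.6364, 0.2111, -0.0162]
eef_rot: [-3.142, -0.001, 0.073]
force: [0.1, -0.1, 0.5]
grip_width: 0.0404
grip_force: 0.0
```

Request:
{"name": "servo_tool", "arguments": {"plan": [[43, 0, 0, -0.03, 0, 0, 0], [43, 0, 0, -0.04, 0, 0, 0], [43, 0, 0, -0.045, 0, 0, 0], [43, -0.045, 0, -0.02, 0, 0, 0], [43, -0.045, 0, -0.02, 0, 0, 0], [43, -0.045, 0, 0, 0, 0, 0], [43, -0.045, 0, 0, 0, 0, 0], [43, -0.045, 0, 0, 0, 0, 0]]}}

```text
time_s: 67.1
ee_pos: [0.4104, 0.1945, 0.1386]
eef_rot: [-3.141, -0.001, 0.073]
force: [-0.3, 1.3, 1.1]
grip_width: 0.0404
grip_force: 0.0
```

Run:
```python
from station import ctrl
from h import *
s=ctrl.camera("scene"); np.savez("fin_s.npz",**s); t=ctrl.camera("top"); np.savez("fin_t.npz",**t)
a=cv2.resize(s["pixels"][130:430,150:560,::-1],(790,578),interpolation=cv2.INTER_CUBIC); cv2.imwrite("pics/fin.png",a)
for n,c,r in(("s",s,load("scene0.npz")),("t",t,load("top0.npz"))):
    for lab,cc in(("was",r),("now",c)):
        P=cloud(cc); print(n,lab)
        for nm,b in(("spool",(.28,.38,-.31,-.2)),("jar",(.68,.78,-.38,-.28)),("driver",(.65,.75,.05,.12)),("box",(.67,.73,.3,.45)),("obox",(.70,.80,-.09,.0)),("rest",(.35,.65,-.48,-.18))):
            for x in blobs(P,.008,.08,b,30): print("  ",nm,x[2],x[3],x[4])
```

```text
s was
   spool [ 328. -253.] [57. 52.] 0.88
   jar [ 735. -331.] [48. 46.] 2.75
   driver [703.  90.] [23. 24.] 2.53
   box [692. 371.] [ 44. 109.] 1.66
   obox [779. -36.] [52. 63.] 1.91
   rest [ 421. -349.] [76. 20.] -2.63
   rest [ 525. -414.] [20. 80.] 2.75
   rest [ 426. -230.] [28. 27.] 2.38
   rest [ 526. -297.] [78. 21.] 0.9
   rest [ 608. -239.] [24. 29.] 2.72
s now
   spool [ 328. -254.] [55. 53.] -2.44
   jar [ 735. -331.] [47. 47.] 2.79
   driver [703.  91.] [22. 24.] 2.62
   box [692. 371.] [ 43. 110.] 1.67
   obox [779. -36.] [52. 64.] 1.91
t was
   spool [ 328. -255.] [53. 53.] 1.13
   jar [ 734. -333.] [45. 46.] 1.96
   driver [720.  85.] [25. 61.] 3.07
   box [699. 371.] [ 52. 105.] 1.82
   obox [778. -38.] [50. 62.] 2.38
   rest [ 606. -243.] [30. 27.] 1.1
   rest [ 520. -414.] [20. 90.] 2.77
   rest [ 520. -302.] [88. 21.] 0.91
   rest [ 416. -355.] [87. 20.] -2.61
   rest [ 426. -233.] [29. 29.] 0.96
   rest [ 352. -255.] [30.  4.] 1.55
t now
   spool [ 328. -255.] [53. 53.] 1.06
   jar [ 733. -333.] [46. 46.] 1.83
   driver [721.  85.] [25. 60.] 3.07
   box [701. 370.] [ 52. 101.] 1.82
   obox [778. -37.] [50. 62.] 2.38
   rest [ 352. -254.] [ 4. 25.] 1.61
```

View pics/fin.png

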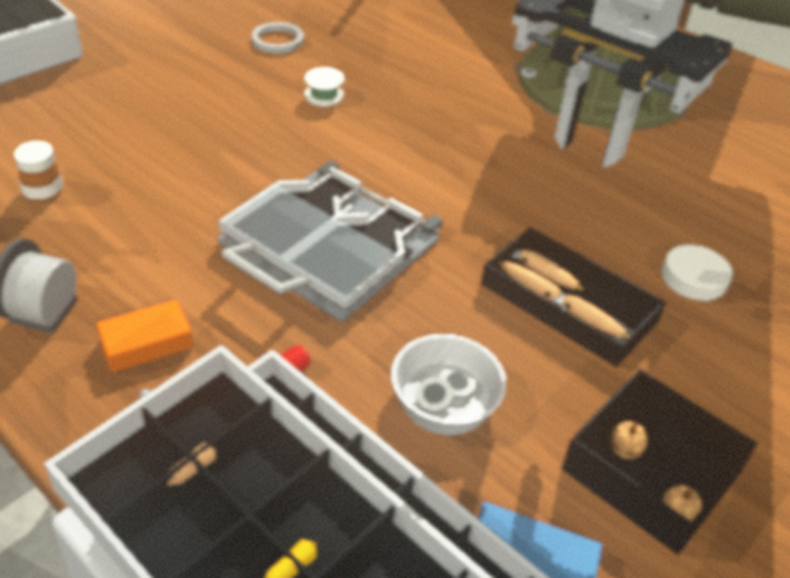

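Everything is in place: three lures in the long bin, two floats in the square bin and both coins in the dish. The tray is flat and empty, and the bystanders have not moved.

```bash
python3 -c "
from station import ctrl
print(ctrl.hand_in())"
```

```text
the job is handed in; nothing more can be done
None
```

I handed the job in at about 67 s of the 210 s: all three lures are in the long bin, both floats in the square bin and both coin sinkers in the round dish, with the tray flat and empty and the spool, jar, screwdriver and orange box unmoved; the hand-in returned no score.

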